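# Clamp the bud vase in the cam clamp

### The arm

A 7-joint arm with a two-finger parallel gripper is mounted at the origin on the work surface. World frame = base frame: x ahead of the robot, y to its left, z up, the work surface at z = 0. Lengths are in m, angles in rad, forces in N, time in s.
With the tool pointing down it reaches from about 0.425 to 0.875 m from the base axis. Payload 4.7 kg.
Tool frame: the origin (TCP) lies midway between the tips of the shut fingers; the grasp point (between the pads) lies 19 mm behind it; z points along the fingers, x is the direction in which the jaws open and shut, and the axes are right-handed (so a half turn about z gives the same grasp; the last joint's range is limited). The gripper opens to 87 mm and grips with 3 to 60 N. Pads are 19 mm wide; open, the fingers measure 117 mm over their backs; the gripper's body (75 mm by 190 mm) begins 51 mm behind the grasp point.
Start: joints at [-1.141, 0.321, -0.07, 1.45, 0.023, 1.371, -0.057], TCP at [0.263, 0.595, 0.223] pointing down, gripper open.
Joint ranges: [-2.86, 2.86], [-0.3, 2.09], [-1.38, 1.24], [0.06, 2.45], [-1.56, 4.7], [0.09, 2.05], [-2.69, 2.69]. Speed limits (rad/s): [2.57, 2.57, 3.14, 3.14, 3.14, 3.14, 3.14].

### API

Orientations are given as a rotation vector (axis times angle).
In Python, from station import robot, viewer gives the robot as it stands.
- The arm moves only by the tool apply_moves, never from a script. Its argument "steps" is a list of rows, each a list of 5 numbers: the finger opening in mm, from 0 to 87, then the shift along the tool's x, y, z as a fraction of full scale, then the turn about the tool's z as a fraction of full scale. A call has 1 to 5 rows; each row shifts and turns the pose as measured when the row begins, along the tool's axes as they then stand; what a row does not reach is not made up. Full scale, the value 1, is 2 cm for a shift and 0.15 rad for a turn. A row lasts 1/10 s, in which the tool goes at most 50 mm and 8.59 degrees, less where a joint would pass 70% of its speed; a pose out of reach is approached as far as the arm can. A call with a number of a shift or a turn outside -1 to 1 is refused whole. A call with a gripper value outside its range is refused whole. The fingers move at their own pace and stop on an object; "squeeze" is the grip in N (left out, the last holds). Time passes only in rows, so rows that do not move let the fingers close. It gives the time, the measured TCP pose, the force and the opening at its end, in the units of the state.
- robot.get_obs(): the state, without advancing time (a new reading comes with each control period).
- viewer.read_camera(name): name is "side" or "top" or "wrist"; returns a dict with "image" (420x560x3 uint8, blue, green, red), "K" (3x3 intrinsics, pixels), "R" (3x3) and "t" (3): a world point X has camera coordinates R X + t. Camera axes: x right, y down, z forward; pixel columns grow to the right and rows downward; lengths in m; the calibration is good to about 2 mm. A picture is of the moment at which its call begins. There is no depth.
- robot.close_job(): hands the job in, once; it reports no verdict.
The state is a dict: "time": time; "q": joint angles; "qvel": joint speeds; "tau": joint torques, N m; "ee_pos": TCP position; "ee_rot": TCP orientation; "wrist_force": force on the tool from outside, world axes, zero at the start; "ft_torque": the same for the moment, N m; "finger_gap": opening from 0.0 (shut) to 1.0 (fully open).
Only numpy, scipy, OpenCV 4.12 (cv2) and the standard library are available. Lean on these libraries where they do the work, as an engineer would, in place of code of your own. Each camera call takes 0.05 s, during which the arm holds its last target.

### The job

Stand the white bud vase upright in the vee of the bench clamp and let go of it, then turn the crank counter-clockwise (seen from above) by its red grip until the cam's follower rests in the flat dwell, so that the clamp stays shut on the vase when you let go. Hold the crank lightly and do not force it, do not let the jaw snap back, and leave the other things on the bench alone.

Things in the scene. Friction and masses are not known exactly. Their poses are not given: they have to be found in the camera images.
- fixture: Cam clamp, screwed down: an aluminium base plate 130 x 310 mm, 12 mm thick. Origin on the bench below the vertical cam shaft; z up; y points from the shaft to the vee, the way the jaw closes. The plate spans y -65 to 245 mm, x -65 to 65 mm. A green guide 48 mm high stands at y 73 to 123 mm; cam and follower are below that height.
- vee (a point): Where the centre of the vase's foot lies once clamped: on the plate, 12 mm above the bench, 190 mm from the shaft; axes as the fixture's. Green 45-degree walls (tops 42 mm above the bench) form the vee on its +y side. While the clamp is open the vase has 10 mm of room along y: it is best set down 5 mm from this point towards the shaft; the jaw pushes it home.
- jaw: Black jaw that presses the vase into the vee, sprung, 44 mm wide, its top 44 mm above the bench. Axes as the fixture's; origin on the shaft axis at bench height while the clamp is open, moving along y with the follower (the jaw's face is 153 mm further along y). On the vase it gives way by 4 mm and presses with about 12 N.
- vase_center (a point): White glazed bud vase: a round straight body of 54 mm diameter up to 88 mm, then a narrower neck, 110 mm high over all, about 0.3 kg. The point is on its axis, 55 mm above its foot; z is up along the axis.
- crank: Hand crank on the shaft: a steel arm, its top 79 mm above the bench. Origin on the shaft axis at bench height; x along the arm to the grip, z up. Counter-clockwise from above closes the clamp. The arm starts towards the fixture's -x side. The steel cam is set on the shaft at a new angle each time: the middle of its dwell comes after 1.7 to 4.2 rad of turning, which the crank's angle does not tell.
- grip_center (a point): Centre of the crank's upright red grip, a cylinder 24 mm in diameter, 82 to 130 mm above the bench, 70 mm from the shaft axis; the point is 106 mm up. It spins on its pin: a hand holding it need not turn while it circles the shaft. Turning takes 1 to 2 N at the grip when free, up to about 12 N on the cam's rise. Squeeze it with 30 N or less (both pads and the pull together count).
- follower (a joint): Travel of the roller follower that carries the jaw, m: 0 open, 0.014 in the dwell. Turning on: the crank first runs free; then the cam lifts the follower against springs for 1.5 rad and the grip pushes back; in the dwell (0.25 rad, yellow strip on the cam) it runs free again and stays where left; beyond, the follower drops suddenly. Let go on the rise, the crank springs back.
- green_bottle: Green glass bottle with a cork, 56 mm in diameter, 150 mm high; origin at its foot. Leave it alone.
- spray_can: White and aluminium spray bottle with a green cap, 60 mm in diameter, 190 mm high; origin at its foot. Leave it alone.
- ribbon_spool: Spool of red ribbon, 68 mm in diameter, 36 mm high, lying flat; origin under its centre. Leave it alone.
- secateurs: Secateurs with orange handles, about 180 mm long, 12 mm high, lying flat; origin at the pivot on the bench, x towards the blades. Leave them alone.
Things that resemble listed ones, but are neither listed nor needed, are in the scene too. Of the things that look like the part that bears vase_center, the smallest one is meant.

How it is judged:
By the outcome, as a careful person would: the job done as asked, in the order asked, and still so for the second after the job is handed in, with the robot touching nothing.
It also fails if it takes over 72 s, if anything falls off the work surface, if the arm or the gripper's body presses on something with over 40 N, if the wrist force passes 120 N, or if a joint passes its speed limit or range.

## Working session

There is one attempt and no reset: what is moved stays moved. The work goes in short steps, Python scripts to look and compute and a tool call to move; the robot and the scene stay as the last step left them, time stands still between calls to the robot, and variables do not carry over. Pictures are saved under pics/ and viewed, and the job is handed in when it is done.

Besides the shell and the picture viewer there is one more tool, called after "Request:" as name(argument=value, ...) on one line, values as JSON. apply_moves: Moves the arm, as the interface text tells. Shift numbers are shares of 2 cm and turn numbers shares of 0.15 rad, none past 1 either way. Its arguments: {"type":"object","properties":{"steps":{"type":"array","items":{"type":"array","items":{"type":"number"}}},"squeeze":{"type":"number"}},"required":["steps"]}

```bash
ls; mkdir -p pics
python3 - <<'E'
from station import robot, viewer
import cv2
o=robot.get_obs()
for k,v in o.items(): print(k,v)
for n in ["side","top","wrist"]:
    c=viewer.read_camera(n); cv2.imwrite(f"pics/{n}0.png",c["image"]); print(n,c["K"].tolist(),c["R"].tolist(),c["t"].tolist())
E
```

```text
pics
time 0.0
q [-1.140876    0.32176801 -0.07009957  1.45163873  0.02261636  1.37078623
 -0.05687829]
qvel [ 0.00057869 -0.00063574  0.00085673 -0.00234822  0.00012008  0.00040784
  0.00025734]
tau [ 4.36904766e-04 -4.91276944e+01 -4.03174460e-01 -3.12533247e+01
 -6.36755023e-02  4.33064613e-02  1.74732422e-04]
ee_pos [0.26238852 0.59410502 0.22151554]
ee_rot [ 2.63117805e+00  1.71456268e+00 -2.28843444e-03]
wrist_force [-0.45131985  0.40230176 -0.66178881]
ft_torque [-0.00685987 -0.01599339 -0.06733553]
finger_gap 0.9962949388190496
side [[393.68789989391496, 0.0, 286.1270738742071], [0.0, 393.68789989391496, 206.23952650782093], [0.0, 0.0, 1.0]] [[0.8607257749780214, -0.5090069075439567, 0.007944077103253358], [-0.32071622558640644, -0.5543147628404458, -0.768034013792846], [0.3953381374647453, 0.6585188773070049, -0.6403597780125077]] [-0.4912672693727372, 0.2507089496725762, 1.0204638904741095]
top [[412.8088191616693, 0.0, 276.0535494205066], [0.0, 412.8088191616693, 207.12032079662333], [0.0, 0.0, 1.0]] [[0.05666643794965543, -0.9983867296012121, -0.0035851033867848564], [-0.9758579434823956, -0.05462840378498739, -0.21146397244498688], [0.2109269754024071, 0.015481461691341148, -0.9773792178021241]] [-0.011645742368459742, 0.5786515786267624, 1.048131564817064]
wrist [[341.6363575094236, 0.0, 279.29577971107534], [0.0, 341.6363575094236, 214.06128496264176], [0.0, 0.0, 1.0]] [[0.4050196373420661, 0.9143070112933532, -0.0013350906787103754], [0.8784445588966143, -0.3887275019899931, 0.27789581886303133], [0.25356310913111163, -0.11372606691712807, -0.9606102911125446]] [-0.6487516463755614, -0.034021218372105255, 0.39155469744448645]
```

View pics/side0.png

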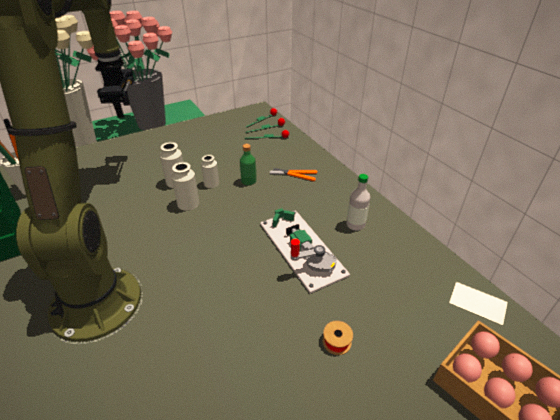

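View pics/top0.png

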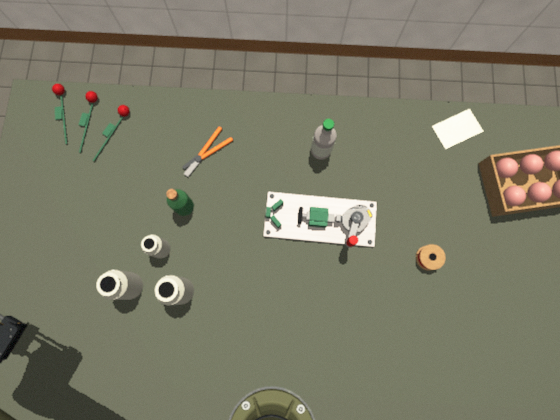

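View pics/wrist0.png

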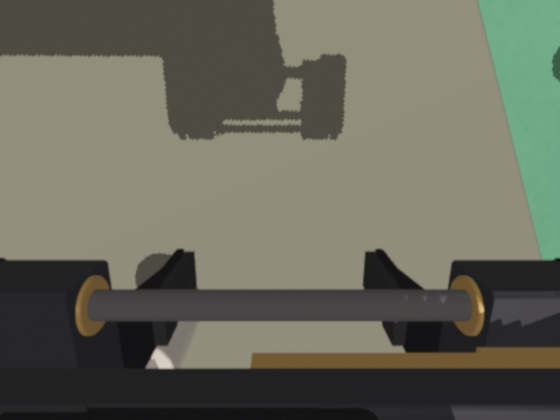

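The side view shows three white vases at about (170,163), (184,186) and (209,172). In the top view the smallest is at (153,246). The clamp runs from (265,215) to (377,222), with the vee at the left end and the red grip at (353,241). Next I'll measure these.

```bash
cat > h.py <<'E'
import numpy as np, cv2
from station import robot, viewer
def ray(c,u,v):
    d=c["R"].T@np.linalg.inv(c["K"])@np.array([u,v,1.]); o=-c["R"].T@c["t"]; return o,d
def onz(c,u,v,z):
    o,d=ray(c,u,v); return o+d*(z-o[2])/d[2]
def proj(c,X):
    p=c["K"]@(c["R"]@np.array(X)+c["t"]); return p[:2]/p[2]
def tri(c1,p1,c2,p2):
    P=[c["K"]@np.c_[c["R"],c["t"]] for c in(c1,c2)]
    X=cv2.triangulatePoints(P[0],P[1],np.array(p1,float).reshape(2,1),np.array(p2,float).reshape(2,1))[:,0]; return X[:3]/X[3]
def blobs(m,amin=8):
    n,l,s,ce=cv2.connectedComponentsWithStats(m.astype(np.uint8)); return [(s[i].tolist(),ce[i].round(1).tolist()) for i in range(1,n) if s[i][4]>=amin]
def crop(img,x,y,w,h,f,name): cv2.imwrite(name,cv2.resize(img[y:y+h,x:x+w],None,fx=f,fy=f,interpolation=cv2.INTER_CUBIC))
E
python3 - <<'E'
from h import *
t=viewer.read_camera("top"); s=viewer.read_camera("side")
crop(t["image"],90,190,300,130,2.6,"pics/topc.png")
crop(s["image"],150,130,210,170,3.5,"pics/sidec.png")
for n,c in(("top",t),("side",s)):
    h=cv2.cvtColor(c["image"],cv2.COLOR_BGR2HSV)
    red=((h[...,0]<8)|(h[...,0]>172))&(h[...,1]>180)&(h[...,2]>90)
    print(n,"red",blobs(red))
    wh=(h[...,1]<60)&(h[...,2]>150); print("white",blobs(wh,60))
E
```

```text
top red [([53, 84, 11, 10, 89], [57.7, 88.4]), ([86, 92, 11, 9, 84], [90.8, 96.1]), ([118, 105, 11, 11, 87], [123.0, 109.9]), ([347, 236, 10, 10, 74], [351.7, 240.6])]
white [([432, 108, 52, 42, 1195], [457.1, 128.3]), ([315, 125, 8, 16, 69], [318.1, 131.8]), ([329, 129, 8, 14, 60], [333.0, 135.4]), ([184, 161, 15, 15, 93], [190.6, 168.1]), ([263, 191, 114, 56, 3933], [320.7, 218.0]), ([140, 234, 22, 20, 233], [151.7, 243.1]), ([96, 269, 32, 30, 485], [113.1, 282.4]), ([154, 275, 31, 30, 476], [170.2, 288.0]), ([241, 401, 10, 9, 69], [245.4, 405.1]), ([296, 404, 9, 10, 69], [300.2, 408.6])]
side red [([270, 108, 7, 7, 35], [273.2, 111.0]), ([278, 118, 7, 7, 38], [280.9, 121.1]), ([282, 130, 7, 7, 40], [284.9, 133.1]), ([291, 239, 9, 18, 145], [294.7, 247.0]), ([325, 340, 23, 13, 103], [334.9, 347.6])]
white [([134, 0, 293, 216, 21766], [272.1, 81.2]), ([111, 3, 23, 11, 128], [122.8, 7.3]), ([299, 2, 15, 23, 98], [306.6, 14.3]), ([314, 4, 27, 43, 439], [328.1, 28.0]), ([66, 11, 20, 46, 267], [76.4, 31.9]), ([373, 16, 21, 22, 114], [382.6, 26.9]), ([346, 23, 25, 41, 384], [359.8, 43.8]
[... 597 characters left out ...]
[173.3, 155.2]), ([0, 154, 19, 13, 81], [7.6, 161.7]), ([201, 154, 16, 14, 96], [209.6, 161.4]), ([418, 155, 52, 67, 1821], [442.9, 188.1]), ([172, 161, 23, 21, 199], [183.7, 172.1]), ([457, 183, 66, 73, 1621], [486.3, 218.8]), ([356, 189, 14, 13, 121], [363.4, 196.2]), ([527, 189, 33, 36, 517], [544.6, 207.7]), ([412, 198, 42, 47, 911], [431.8, 220.8]), ([260, 210, 90, 82, 2008], [304.7, 251.8]), ([517, 216, 17, 23, 137], [525.8, 225.8]), ([448, 226, 48, 44, 646], [469.3, 249.0]), ([534, 228, 19, 19, 129], [542.3, 235.7]), ([504, 240, 45, 43, 496], [523.4, 259.1]), ([298, 249, 18, 8, 77], [306.4, 252.7]), ([494, 261, 43, 43, 543], [511.4, 281.1]), ([450, 282, 57, 43, 1256], [478.8, 302.8])]
```

View pics/topc.png

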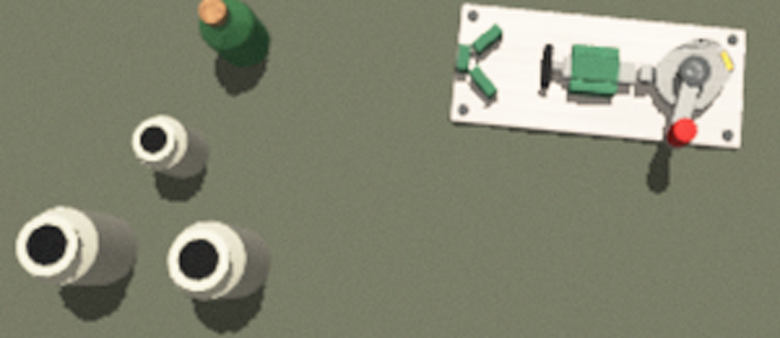

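View pics/sidec.png

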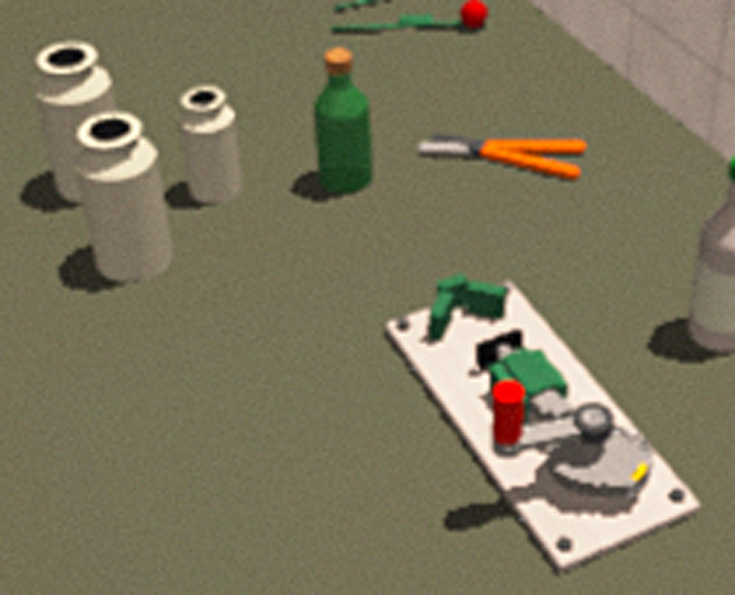

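The crops show the vase mouth at about top (149,244) and side (208,158). The yellow dwell strip is at about top (370,214), on the cam's far side. I'll compute the poses from these.

Run:
```python
from h import *
t=viewer.read_camera("top"); s=viewer.read_camera("side")
T=t["image"];S=s["image"]
# vase
for n,c,(x,y,w,h) in(("top",t,(140,234,24,24)),("side",s,(200,152,18,12))):
    g=cv2.cvtColor(c["image"],cv2.COLOR_BGR2GRAY)[y:y+h,x:x+w]
    b=max(blobs(g<60,5),key=lambda b:b[0][4]); p=(b[1][0]+x,b[1][1]+y); print(n,"mouth",p,b[0],onz(c,*p,.108))
    if n=="top":pt=p
    else: print("tri",tri(t,pt,s,p))
# plate: min area rect top
for n,c,(x,y,w,h) in(("top",t,(255,185,130,70)),("side",s,(252,200,105,98))):
    im=c["image"][y:y+h,x:x+w]; hs=cv2.cvtColor(im,cv2.COLOR_BGR2HSV)
    m=((hs[...,1]<50)&(hs[...,2]>140)).astype(np.uint8)
    cn=max(cv2.findContours(m,0,2)[0],key=cv2.contourArea)
    hu=cv2.convexHull(cn).reshape(-1,2)+[x,y]
    W=np.array([onz(c,u+0.,v+0.,.012)[:2] for u,v in hu],np.float32)
    r=cv2.minAreaRect(W*1000); print(n,"plate",r,cv2.boxPoints(r).round(1).tolist())
# yellow
for n,c,(x,y,w,h) in(("top",t,(255,185,130,70)),("side",s,(252,200,105,98))):
    hs=cv2.cvtColor(c["image"][y:y+h,x:x+w],cv2.COLOR_BGR2HSV)
    m=(abs(hs[...,0].astype(int)-27)<6)&(hs[...,1]>120)&(hs[...,2]>120)
    for b in blobs(m,3): print(n,"yel",b[0],b[1],onz(c,b[1][0]+x,b[1][1]+y,.045))
print("grip tri",tri(t,(351.7,240.6),s,(294.9,241.5)),"top@.130",onz(t,351.7,240.6,.128),"side mid",onz(s,294.7,247,.106))
```

```text
top mouth (148.5, 243.1) [4, 5, 10, 9, 67] [0.45742401 0.33710186 0.108     ]
side mouth (207.5, 157.3) [5, 4, 6, 3, 14] [0.45729896 0.34252872 0.108     ]
tri [0.45616884 0.33596317 0.11218526]
top plate ((564.4816284179688, -102.74407958984375), (310.9642639160156, 131.27572631835938), 87.70350646972656) [[492.70001220703125, -255.5], [623.7999877929688, -260.70001220703125], [636.2999877929688, 50.0], [505.1000061035156, 55.20000076293945]]
side plate ((561.9899291992188, -103.27241516113281), (310.2998962402344, 129.3662567138672), 87.91080474853516) [[491.70001220703125, -256.0], [621.0, -260.70001220703125], [632.2999877929688, 49.400001525878906], [503.0, 54.099998474121094]]
top yel [113, 25, 4, 7, 12] [114.2, 28.0] [ 0.57985287 -0.23268572  0.045     ]
side yel [79, 62, 4, 5, 12] [80.5, 64.2] [ 0.58064586 -0.23011449  0.045     ]
grip tri [ 0.49155832 -0.17310846  0.12661401] top@.130 [ 0.48979461 -0.17221351  0.128     ] side mid [ 0.49351503 -0.17318565  0.106     ]
```

Run:
```python
from h import *
t=viewer.read_camera("top"); s=viewer.read_camera("side")
# big vases mouths / bottles
def dark(c,x,y,w,h):
    g=cv2.cvtColor(c["image"],cv2.COLOR_BGR2GRAY)[y:y+h,x:x+w]
    b=max(blobs(g<60,5),key=lambda b:b[0][4]); return b[1][0]+x,b[1][1]+y
a=dark(t,96,270,24,28);b=dark(t,154,276,24,26)
sa=dark(s,162,143,16,10);sb=dark(s,173,162,18,12)
print(a,sa,tri(t,a,s,sa)); print(b,sb,tri(t,b,s,sb))
print("bottle", onz(t,172,194,.15), tri(t,(172,194),s,(247,146)))
print("spray", tri(t,(328,124.5),s,(363,177)))
o=robot.get_obs(); R=cv2.Rodrigues(o["ee_rot"])[0]; print(R.round(3))
# small vase side outline
x,y,w,h=195,150,30,45
crop(s["image"],x,y,w,h,14,"pics/sv.png")
crop(t["image"],132,226,44,44,14,"pics/tv.png")
```

```text
(107.5, 283.7) (168.7, 145.8) [0.35041707 0.40887782 0.15120519]
(165.8, 289.4) (180.9, 166.6) [0.34496161 0.26920848 0.15044648]
bottle [0.57825776 0.28011377 0.15      ] [0.57941055 0.28022049 0.14870563]
spray [ 0.76909688 -0.09830464  0.18627787]
[[ 0.404  0.915 -0.   ]
 [ 0.915 -0.404 -0.   ]
 [-0.     0.    -1.   ]]
```

View pics/sv.png

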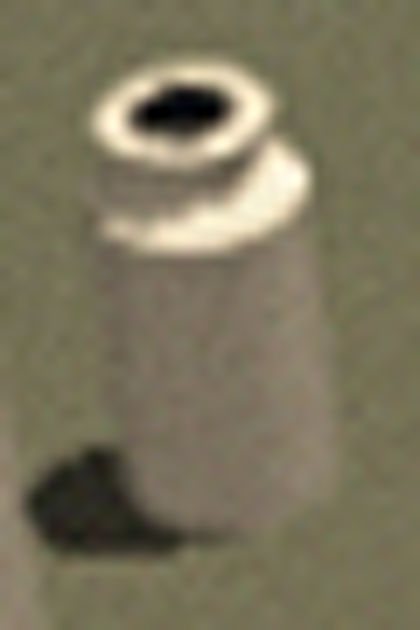

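View pics/tv.png

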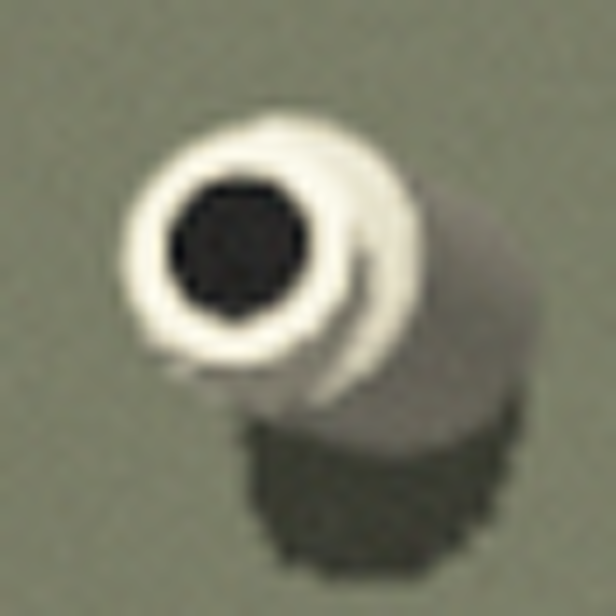

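Obstacles: the big vases are about 0.13 m from the target on its -x side, and the bottle is on its +x side. I'll grasp with the jaws opening along world y, so first turn the tool.

Request:
apply_moves(steps=[[87, 0, 0, 0, -0.93], [87, 0, 0, 0, -0.93], [87, 0, 0, 0, -0.93], [87, -1, 0.75, 0, 0], [87, -1, 0.75, 0, 0]])

```text
time: 0.95
ee_pos: [0.2897, 0.5574, 0.222]
ee_rot: [-2.188, -2.251, 0.001]
wrist_force: [0.4, 0.6, -0.3]
finger_gap: 1.005
```

Request:
apply_moves(steps=[[87, -1, 0.75, 0, 0], [87, -1, 0.75, 0, 0], [87, -1, 0.75, 0, 0], [87, -1, 0.75, 0, 0], [87, -1, 0.75, 0, 0]])

```text
time: 1.45
ee_pos: [0.3695, 0.4562, 0.222]
ee_rot: [-2.185, -2.253, -0.001]
wrist_force: [0.3, 0.5, -0.6]
finger_gap: 0.995
```

```bash
cat > d.py <<'E'
import sys
from h import *
def d(x,y,z,phi=None):
    o=robot.get_obs(); R=cv2.Rodrigues(o["ee_rot"])[0]
    ang=np.degrees(np.arctan2(R[1,0],R[0,0])); v=R.T@(np.array([x,y,z])-o["ee_pos"])/.02
    print("t",round(o["time"],2),"pos",o["ee_pos"].round(4),"ang",round(ang,1),"tilt",R[:,2].round(3),"F",o["wrist_force"].round(1),"gap",round(o["finger_gap"]*87,1),"units",v.round(2), "turn",None if phi is None else round(-np.radians(phi-ang)/.15,2),"q7",round(o["q"][6],2))
if __name__=="__main__": d(*map(float,sys.argv[1:]))
E
python3 d.py .457 .3365 .2215 90
```

```text
t 1.45 pos [0.3695 0.4562 0.222 ] ang 91.8 tilt [-0.002  0.003 -1.   ] F [ 0.3  0.5 -0.6] gap 86.5 units [-6.12  4.19  0.  ] turn 0.2 q7 0.66
```

Request:
apply_moves(steps=[[87, -1, 0.7, 0, 0.2], [87, -1, 0.7, 0, 0], [87, -1, 0.7, 0, 0], [87, -1, 0.7, 0, 0], [87, -1, 0.7, 0, 0]])

```text
time: 1.95
ee_pos: [0.4436, 0.3508, 0.2222]
ee_rot: [-2.226, -2.212, -0.003]
wrist_force: [-0.9, 0.1, 0.4]
finger_gap: 0.999
```

Request:
apply_moves(steps=[[87, -0.5, 0.4, 0, 0], [87, 0, 0, 0, 0], [87, 0, 0, 0, 0]])

```text
time: 2.25
ee_pos: [0.4542, 0.3369, 0.2225]
ee_rot: [-2.236, -2.202, -0.004]
wrist_force: [-0.1, 0.2, 0.3]
finger_gap: 1.0
```

```bash
python3 d.py .457 .3365 .056 90; python3 -c "
from h import *
for n in ['wrist','top']:
    c=viewer.read_camera(n); cv2.imwrite(f'pics/{n}1.png',c['image'])
c=viewer.read_camera('wrist')
for z in(.0,.088,.11): print(proj(c,[.457,.3365,z]))
"
```

```text
t 2.25 pos [0.4542 0.3369 0.2225] ang 89.1 tilt [-0.     0.004 -1.   ] F [-0.1  0.2  0.3] gap 87.0 units [-0.05  0.14  8.32] turn -0.1 q7 0.88
[278.46329454 186.61837297]
[278.58459765 206.19720804]
[278.62610475 212.8966289 ]
```

View pics/wrist1.png

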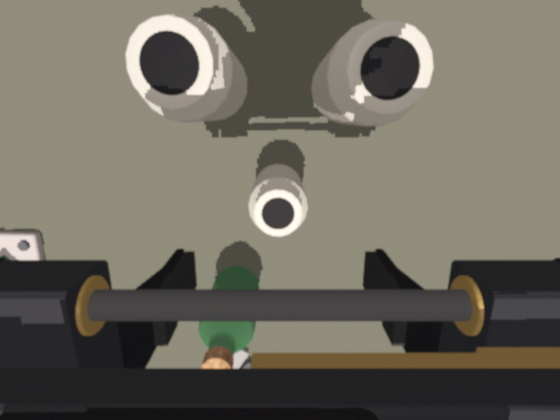

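View pics/top1.png

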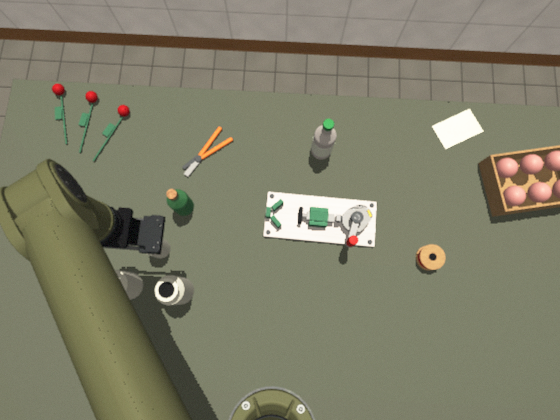

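The wrist view puts the vase mouth at (278,213), against a predicted (278.6,212.9). The position is confirmed, so I'll descend.

Request:
apply_moves(steps=[[87, 0, 0.14, 1, 0], [87, 0, 0, 1, 0], [87, 0, 0, 1, 0], [87, 0, 0, 1, 0], [87, 0, 0, 1, 0]])

```text
time: 2.9
ee_pos: [0.4547, 0.3467, 0.1231]
ee_rot: [-2.221, -2.215, -0.018]
wrist_force: [-0.9, 0.0, -0.7]
finger_gap: 0.996
```

```bash
python3 d.py .457 .3365 .056 90; python3 -c "
from h import *
for n in ['wrist','side']:
    c=viewer.read_camera(n); cv2.imwrite(f'pics/{n}2.png',c['image'])
"
```

```text
t 2.9 pos [0.4547 0.3467 0.1231] ang 89.8 tilt [ 0.005  0.011 -1.   ] F [-0.9  0.  -0.7] gap 86.7 units [-0.55  0.1   3.35] turn -0.02 q7 0.89
```

View pics/wrist2.png

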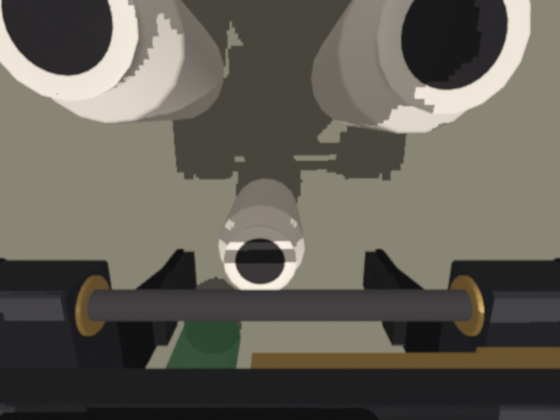

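View pics/side2.png

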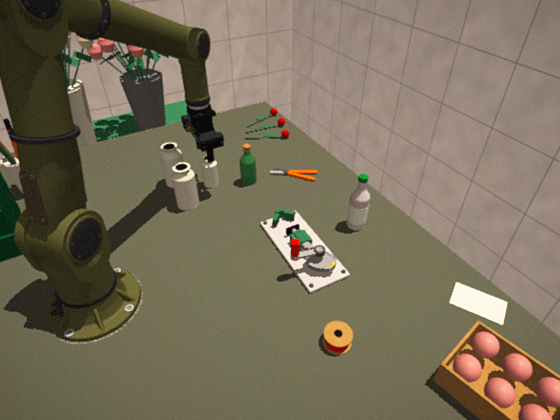

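```bash
python3 -c "
from h import *
c=viewer.read_camera('wrist');o=robot.get_obs();R=cv2.Rodrigues(o['ee_rot'])[0]
C=-c['R'].T@c['t'];print(C,R.T@(C-o['ee_pos']))
t=viewer.read_camera('top');cv2.imwrite('pics/t3.png',t['image']);crop(t['image'],80,170,150,150,5,'pics/t3c.png')"; python3 d.py .457 .3365 .056 90
```

```text
[0.37721028 0.34362366 0.28388894] [-0.00085881 -0.07643834 -0.16146948]
t 3.1 pos [0.4551 0.346  0.124 ] ang 89.8 tilt [ 0.004  0.01  -1.   ] F [0.2 0.5 0.1] gap 87.2 units [-0.51  0.08  3.39] turn -0.02 q7 0.89
```

View pics/t3c.png

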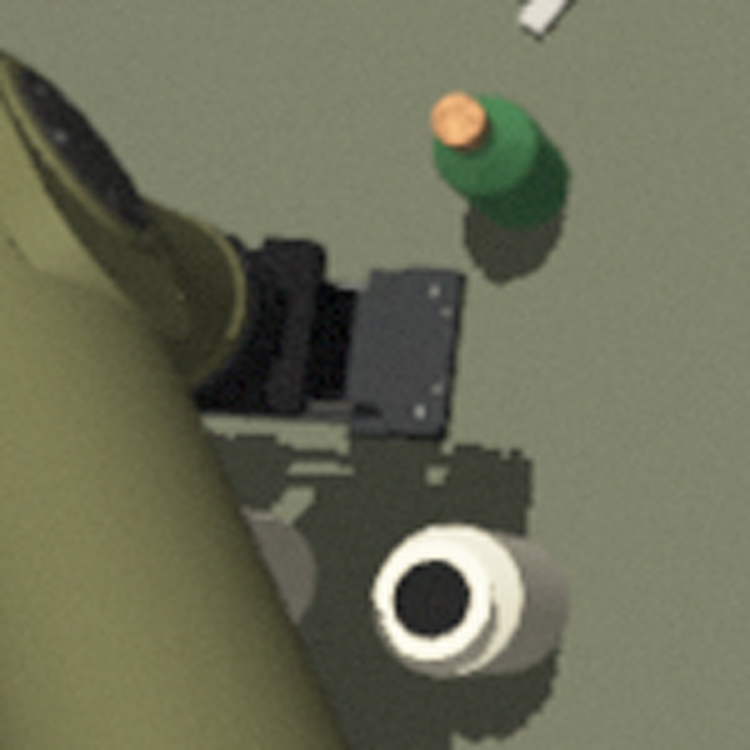

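The gripper body clears the big vases and the bottle in the top crop. I'll correct the sideways drift and descend.

Request:
apply_moves(steps=[[87, -0.5, 0.08, 0, 0], [87, -0.1, 0, 0.8, 0], [87, -0.1, 0, 0.9, 0], [87, -0.1, 0, 0.9, 0], [87, 0, 0, 0, 0]])

```text
time: 3.6
ee_pos: [0.462, 0.3313, 0.0788]
ee_rot: [-2.224, -2.216, -0.037]
wrist_force: [-1.0, -1.1, 0.1]
finger_gap: 1.0
```

```bash
python3 d.py .457 .3365 .057 90
```

```text
t 3.6 pos [0.462  0.3313 0.0788] ang 89.8 tilt [ 0.015  0.018 -1.   ] F [-1.  -1.1  0.1] gap 87.0 units [ 0.24 -0.27  1.09] turn -0.02 q7 0.92
```

Request:
apply_moves(steps=[[87, 0.12, -0.13, 0.25, 0], [87, 0.12, -0.13, 0.25, 0], [87, 0, 0, 0.25, 0], [87, 0, 0, 0.25, 0], [87, 0, 0, 0, 0]])

```text
time: 4.1
ee_pos: [0.4594, 0.3386, 0.0624]
ee_rot: [-2.224, -2.216, -0.049]
wrist_force: [-0.3, -0.7, 0.9]
finger_gap: 0.997
```

```bash
python3 d.py .457 .3365 .057 90; python3 -c "
from h import *
print(robot.get_obs()['q'].round(2))"
```

```text
t 4.1 pos [0.4594 0.3386 0.0624] ang 89.8 tilt [ 0.021  0.023 -1.   ] F [-0.3 -0.7  0.9] gap 86.7 units [-0.11 -0.12  0.26] turn -0.02 q7 0.91
[-0.73  0.26  0.06  1.86 -0.02  0.99  0.91]
```

Request:
apply_moves(steps=[[87, -0.1, -0.1, 0.3, 0], [87, 0, 0, 0, 0], [40, 0, 0, 0, 0], [40, 0, 0, 0, 0], [40, 0, 0, 0, 0]], squeeze=15)

```text
time: 4.6
ee_pos: [0.4576, 0.3366, 0.056]
ee_rot: [-2.225, -2.216, -0.049]
wrist_force: [-1.4, -0.4, 0.8]
finger_gap: 0.812
```

Request:
apply_moves(steps=[[40, 0, 0, 0, 0], [40, 0, 0, 0, 0], [40, 0, 0, 0, 0]])

```text
time: 4.9
ee_pos: [0.4578, 0.3365, 0.0562]
ee_rot: [-2.225, -2.216, -0.05]
wrist_force: [0.8, -0.4, -1.2]
finger_gap: 0.616
```

```bash
python3 d.py .457 .3365 .057 90; python3 -c "
from h import *
c=viewer.read_camera('wrist');cv2.imwrite('pics/w4.png',c['image'])"
```

```text
t 4.9 pos [0.4578 0.3365 0.0562] ang 89.8 tilt [ 0.022  0.023 -0.999] F [ 0.8 -0.4 -1.2] gap 53.6 units [-0.   -0.04 -0.04] turn -0.02 q7 0.91
```

View pics/w4.png

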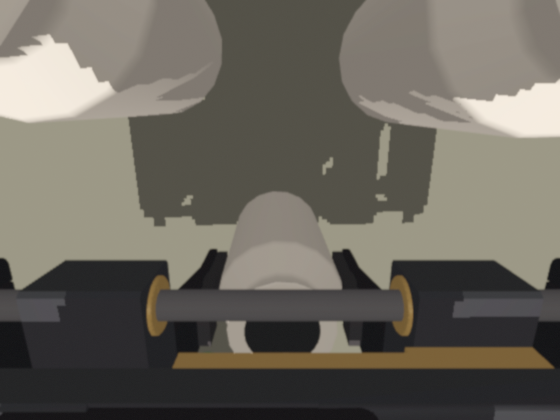

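The vase is held, with the gap at 53.6 mm. Lifting now.

Request:
apply_moves(steps=[[40, 0, 0, -0.4, 0], [40, 0, 0, -0.7, 0], [40, 0, 0, -0.8, 0], [40, 0, 0, -0.8, 0], [40, 0, 0, -0.8, 0]])

```text
time: 5.45
ee_pos: [0.4538, 0.3332, 0.128]
ee_rot: [-2.224, -2.216, -0.038]
wrist_force: [0.7, -0.4, -3.3]
finger_gap: 0.616
```

Request:
apply_moves(steps=[[40, 0, 0, -0.8, 0], [40, 0, 0, -0.8, 0], [40, -0.5, 0.2, 0, 0], [40, -0.8, 0.25, 0, 0], [40, -0.8, 0.25, 0, 0]])

```text
time: 5.95
ee_pos: [0.4679, 0.2919, 0.167]
ee_rot: [-2.218, -2.221, -0.052]
wrist_force: [-0.4, -0.4, -2.0]
finger_gap: 0.614
```

```bash
python3 d.py .567 -.008 .16 90
```

```text
t 5.95 pos [0.4679 0.2919 0.167 ] ang 90.1 tilt [ 0.022  0.025 -0.999] F [-0.4 -0.4 -2. ] gap 53.4 units [-15.01   4.93   0.09] turn 0.01 q7 0.99
```

Request:
apply_moves(steps=[[40, -0.9, 0.3, 0, 0], [40, -0.9, 0.3, 0, 0], [40, -0.9, 0.3, 0, 0], [40, -0.9, 0.3, 0, 0], [40, -0.9, 0.3, 0, 0]])

```text
time: 6.45
ee_pos: [0.4979, 0.1928, 0.1636]
ee_rot: [-2.221, -2.219, -0.045]
wrist_force: [0.7, -0.3, -2.2]
finger_gap: 0.613
```

Request:
apply_moves(steps=[[40, -0.9, 0.3, 0, 0], [40, -0.9, 0.3, 0, 0], [40, -0.9, 0.3, 0, 0], [40, -0.9, 0.3, 0, 0], [40, -0.9, 0.3, 0, 0]])

```text
time: 6.95
ee_pos: [0.5266, 0.0925, 0.16]
ee_rot: [-2.224, -2.215, -0.037]
wrist_force: [-0.1, 0.8, -2.1]
finger_gap: 0.614
```

```bash
python3 d.py .567 -.008 .16 90
```

```text
t 6.95 pos [0.5266 0.0925 0.16  ] ang 89.8 tilt [ 0.015  0.018 -1.   ] F [-0.1  0.8 -2.1] gap 53.4 units [-5.02  2.04 -0.06] turn -0.03 q7 1.38
```

Request:
apply_moves(steps=[[40, -0.9, 0.38, 0, 0], [40, -0.9, 0.38, 0, 0], [40, -0.9, 0.38, 0, 0], [40, -0.8, 0.35, 0, 0], [40, -0.4, 0.15, 0, 0]])

```text
time: 7.45
ee_pos: [0.5571, 0.0033, 0.1569]
ee_rot: [-2.231, -2.207, -0.029]
wrist_force: [0.0, -0.6, -2.0]
finger_gap: 0.616
```

Request:
apply_moves(steps=[[40, 0, 0, 0, 0], [40, 0, 0, 0, 0]])

```text
time: 7.65
ee_pos: [0.5564, 0.0014, 0.1563]
ee_rot: [-2.234, -2.203, -0.027]
wrist_force: [-0.6, -0.1, -1.5]
finger_gap: 0.614
```

```bash
python3 d.py .567 -.008 .16 90; python3 -c "
from h import *
for n in ['top','side','wrist']:
    c=viewer.read_camera(n);cv2.imwrite(f'pics/{n}5.png',c['image'])
    if n=='side':crop(c['image'],220,90,160,210,2.8,'pics/s5c.png')"
```

```text
t 7.65 pos [0.5564 0.0014 0.1563] ang 89.2 tilt [ 0.009  0.015 -1.   ] F [-0.6 -0.1 -1.5] gap 53.4 units [-0.46  0.54 -0.19] turn -0.09 q7 1.57
```

View pics/s5c.png

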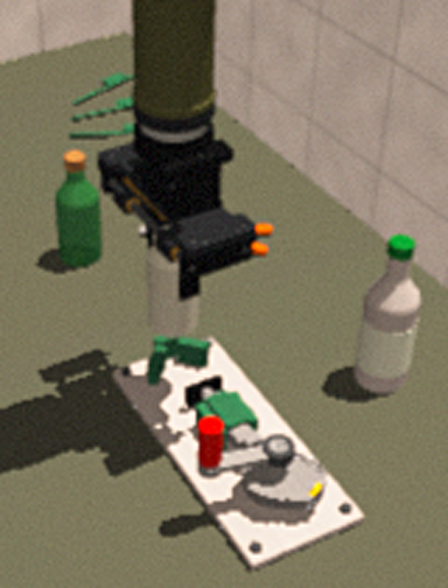

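View pics/wrist5.png

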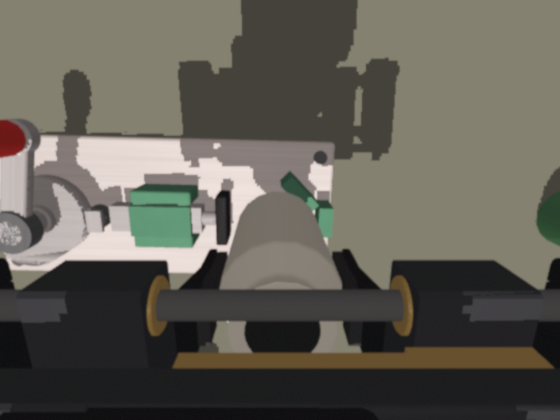

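View pics/top5.png

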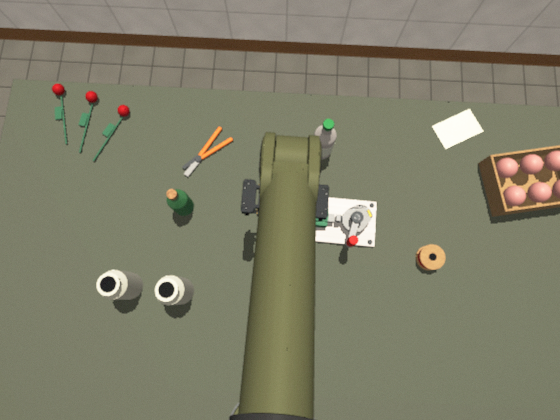

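The wrist view shows the vase above the plate, with the jaw at (224,215), the vee block at (305,200) and the crank grip at far left. I'll check my fixture pose against this view.

```bash
cat >> h.py <<'E'
FY=np.array([.0388,.9992,0]);FX=np.array([.9992,-.0388,0]);SH=np.array([.5597,-.193,0])
def fw(x,y,z): return SH+FX*x+FY*y+np.array([0,0,z])
E
python3 - <<'E'
from h import *
w=viewer.read_camera("wrist"); im=w["image"].copy()
P={"jawL":(-.022,.153,.044),"jawR":(.022,.153,.044),"c1":(-.065,.245,.012),"g1":(-.02,.073,.048),"g2":(-.02,.123,.048),"vee":(0,.19,.012),"shaft":(0,0,.079)}
for k,v in P.items():
    p=proj(w,fw(*v)); print(k,p.round(1)); cv2.circle(im,tuple(int(round(a)) for a in p),3,(255,0,255),1)
cv2.imwrite("pics/w5o.png",im)
E
python3 d.py .567 -.008 .09 87.8
```

```text
jawL [227.4 193.9]
jawR [228.4 243.7]
c1 [335.7 140.2]
g1 [127.7 195.3]
g2 [189.8 196.6]
vee [272.  209.7]
shaft [ 12.8 229.7]
t 7.85 pos [0.5566 0.0023 0.1566] ang 89.3 tilt [ 0.01   0.015 -1.   ] F [-0.5  0.9 -2.4] gap 53.1 units [-0.56  0.49  3.33] turn 0.17 q7 1.57
```

View pics/w5o.png

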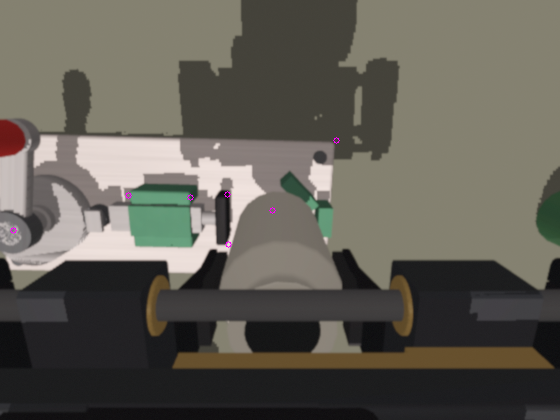

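The overlay agrees within 2–3 px, which is under 2 mm. I'll approach in small steps.

Request:
apply_moves(steps=[[40, -0.3, 0.25, 0, 0.1], [40, -0.26, 0.24, 0, 0.07], [40, 0, 0, 0.5, 0], [40, 0, 0, 0.5, 0], [40, 0, 0, 0.5, 0]])

```text
time: 8.35
ee_pos: [0.5686, -0.0079, 0.1258]
ee_rot: [-2.261, -2.178, -0.032]
wrist_force: [-0.1, -0.2, -2.3]
finger_gap: 0.613
```

```bash
python3 d.py .5675 -.008 .09 88
```

```text
t 8.35 pos [ 0.5686 -0.0079  0.1258] ang 87.9 tilt [ 0.013  0.016 -1.   ] F [-0.1 -0.2 -2.3] gap 53.3 units [-0.04 -0.08  1.79] turn -0.02 q7 1.58
```

Request:
apply_moves(steps=[[40, 0, -0.06, 0.4, 0], [40, 0, 0, 0.4, 0], [40, 0, 0, 0.4, 0], [40, 0, 0, 0.4, 0], [40, 0, 0, 0, 0]])

```text
time: 8.85
ee_pos: [0.5651, -0.0069, 0.0874]
ee_rot: [-2.258, -2.176, -0.025]
wrist_force: [-0.9, -0.9, -2.2]
finger_gap: 0.614
```

```bash
python3 d.py .5675 -.008 .07 88; python3 -c "
from h import *
for n in ['side','wrist']:
    c=viewer.read_camera(n);cv2.imwrite(f'pics/{n}6.png',c['image'])
    if n=='side':crop(c['image'],220,130,140,140,4.2,'pics/s6c.png')"
```

```text
t 8.85 pos [ 0.5651 -0.0069  0.0874] ang 87.9 tilt [ 0.007  0.015 -1.   ] F [-0.9 -0.9 -2.2] gap 53.4 units [-0.06  0.12  0.87] turn -0.01 q7 1.6
```

View pics/s6c.png

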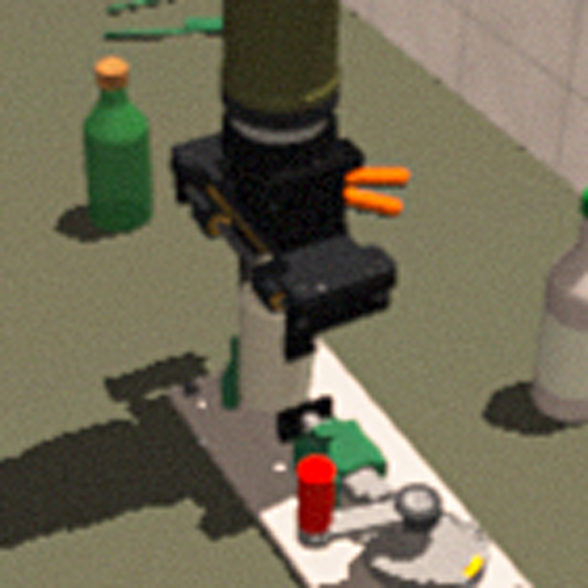

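View pics/wrist6.png

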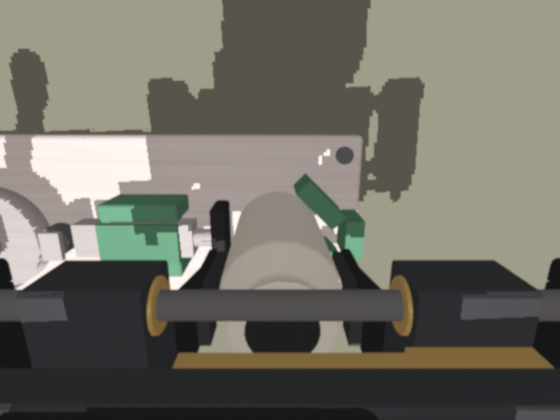

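The wrist view shows the vase foot between the jaw (edge at column 230) and the vee wall, with clearance on both sides. I'll lower it to the plate.

Request:
apply_moves(steps=[[40, -0.03, 0.1, 0.3, 0], [40, 0, 0, 0.3, 0], [40, 0, 0, 0.2, 0], [40, 0, 0, 0, 0]])

```text
time: 9.35
ee_pos: [0.5695, -0.0073, 0.0727]
ee_rot: [-2.26, -2.178, -0.031]
wrist_force: [0.4, -0.2, -3.8]
finger_gap: 0.617
```

```bash
python3 d.py .5675 -.008 .069 88
```

```text
t 9.35 pos [ 0.5695 -0.0073  0.0727] ang 87.9 tilt [ 0.012  0.016 -1.   ] F [ 0.4 -0.2 -3.8] gap 53.7 units [-0.04 -0.1   0.19] turn -0.01 q7 1.6
```

Request:
apply_moves(steps=[[40, 0, -0.08, 0.12, 0], [40, 0, 0, 0.1, 0], [40, 0, 0, 0, 0]])

```text
time: 9.65
ee_pos: [0.568, -0.0072, 0.0684]
ee_rot: [-2.26, -2.178, -0.031]
wrist_force: [0.4, -0.1, -2.1]
finger_gap: 0.616
```

Request:
apply_moves(steps=[[40, 0, 0, 0.08, 0], [40, 0, 0, 0, 0]])

```text
time: 9.85
ee_pos: [0.5688, -0.0075, 0.0688]
ee_rot: [-2.261, -2.178, -0.034]
wrist_force: [0.7, -0.3, -3.0]
finger_gap: 0.609
```

```bash
python3 d.py .5675 -.008 .069 88
```

```text
t 9.85 pos [ 0.5688 -0.0075  0.0688] ang 87.9 tilt [ 0.014  0.016 -1.   ] F [ 0.7 -0.3 -3. ] gap 53.0 units [-0.03 -0.06 -0.01] turn -0.01 q7 1.61
```

Request:
apply_moves(steps=[[40, 0, -0.04, 0.12, 0], [40, 0, 0, 0, 0]])

```text
time: 10.05
ee_pos: [0.5691, -0.0078, 0.0682]
ee_rot: [-2.262, -2.179, -0.037]
wrist_force: [0.9, 1.2, -2.8]
finger_gap: 0.612
```

Request:
apply_moves(steps=[[40, 0, 0, 0.1, 0], [40, 0, 0, 0, 0]])

```text
time: 10.25
ee_pos: [0.57, -0.0078, 0.0683]
ee_rot: [2.262, 2.179, 0.039]
wrist_force: [-0.9, 0.2, -2.6]
finger_gap: 0.613
```

```bash
python3 d.py .5675 -.008 .069 88
```

```text
t 10.25 pos [ 0.57   -0.0078  0.0683] ang 87.9 tilt [ 0.018  0.017 -1.   ] F [-0.9  0.2 -2.6] gap 53.4 units [-0.02 -0.13 -0.04] turn -0.02 q7 1.61
```

```bash
python3 -c "
from h import *
for n in ['side','wrist']:
    c=viewer.read_camera(n);cv2.imwrite(f'pics/{n}7.png',c['image'])
    print(proj(c,fw(-.001,.185,.012)),proj(c,fw(-.001,.185,.022)))
    if n=='side':crop(c['image'],255,170,70,70,8,'pics/s7c.png')"; python3 d.py .5675 -.008 .069 88
```

```text
[286.13416227 226.86514677] [286.15973506 224.50419126]
[278.03858038 224.13755439] [278.26042921 229.14120807]
t 10.35 pos [ 0.5699 -0.0077  0.0679] ang 87.9 tilt [ 0.018  0.017 -1.   ] F [-1.1  0.1  3.3] gap 53.4 units [-0.02 -0.12 -0.06] turn -0.01 q7 1.61
```

View pics/s7c.png

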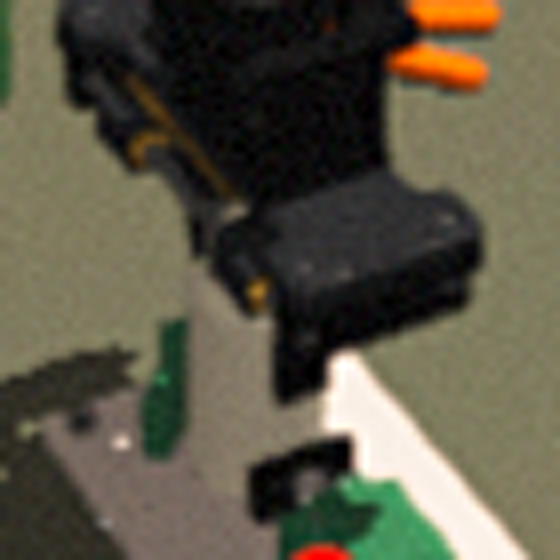

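View pics/wrist7.png

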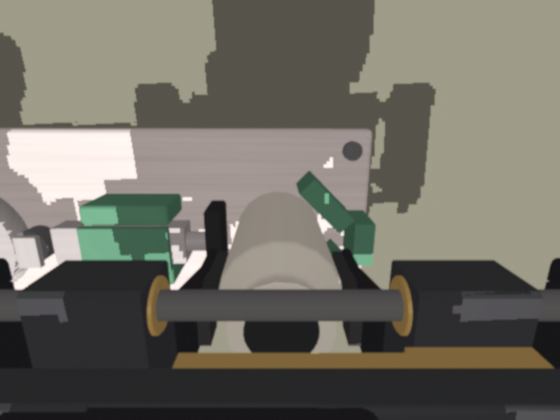

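The force is now +3.3 N, so the foot rests on the plate at the expected height. I'll open the fingers.

Request:
apply_moves(steps=[[58, 0, 0, 0, 0], [64, 0, 0, 0, 0], [80, 0, 0, 0, 0], [80, 0, 0, 0, 0], [80, 0, 0, 0, 0]])

```text
time: 10.85
ee_pos: [0.57, -0.0073, 0.067]
ee_rot: [2.262, 2.18, 0.039]
wrist_force: [-0.3, -0.0, -0.3]
finger_gap: 0.885
```

```bash
python3 -c "
from h import *
for n in ['side','wrist']:
    c=viewer.read_camera(n);cv2.imwrite(f'pics/{n}8.png',c['image'])"; python3 d.py .5675 -.008 .2 88
```

```text
t 10.95 pos [ 0.57   -0.0073  0.0671] ang 87.9 tilt [ 0.018  0.017 -1.   ] F [ 0.5  0.9 -0.1] gap 78.8 units [ 0.08 -0.01 -6.65] turn -0.01 q7 1.61
```

View pics/wrist8.png

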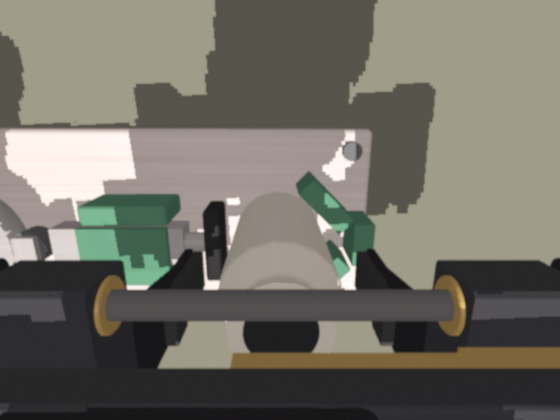

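The vase stands free between the jaw and the vee. Retreating upward.

Request:
apply_moves(steps=[[87, 0, 0, -0.5, 0], [87, 0, 0, -0.5, 0], [87, 0, 0, -0.5, 0], [87, 0, 0, -0.5, 0], [87, 0, 0, 0, 0]])

```text
time: 11.45
ee_pos: [0.57, -0.0082, 0.1118]
ee_rot: [2.261, 2.178, 0.041]
wrist_force: [-0.0, 0.8, 0.2]
finger_gap: 0.999
```

```bash
python3 d.py .5675 -.008 .2 88
```

```text
t 11.45 pos [ 0.57   -0.0082  0.1118] ang 87.9 tilt [ 0.02   0.017 -1.   ] F [-0.   0.8  0.2] gap 86.9 units [ 0.08 -0.04 -4.41] turn -0.01 q7 1.59
```

Request:
apply_moves(steps=[[87, 0, 0, -0.8, 0], [87, 0, 0, -0.9, 0], [87, 0, 0, -0.9, 0], [87, 0, 0, -0.9, 0], [87, -0.5, -0.2, -0.4, 0]])

```text
time: 11.95
ee_pos: [0.563, -0.018, 0.1916]
ee_rot: [-2.259, -2.183, -0.04]
wrist_force: [0.0, 0.2, -0.6]
finger_gap: 1.0
```

Request:
apply_moves(steps=[[60, -1, -0.5, 0, 0], [60, -1, -0.5, 0, 0], [60, -1, -0.5, 0, 0], [60, -1, -0.5, 0, 0], [60, -1, -0.5, 0, 0]])

```text
time: 12.45
ee_pos: [0.5067, -0.121, 0.1888]
ee_rot: [2.256, 2.185, 0.04]
wrist_force: [0.7, 0.0, 0.5]
finger_gap: 0.707
```

Request:
apply_moves(steps=[[60, 0, 0, 0, 0.9], [60, 0, 0, 0, 1], [60, 0, 0, 0, 1], [60, 0, 0, 0, 1], [60, 0, 0, 0, 1]])

```text
time: 12.95
ee_pos: [0.4999, -0.1304, 0.1865]
ee_rot: [-2.887, -1.215, -0.031]
wrist_force: [-0.5, -0.6, 0.1]
finger_gap: 0.691
```

Request:
apply_moves(steps=[[60, 0, 0, 0, 1], [60, 0, 0, 0, 1], [60, 0, 0, 0, 1], [60, 0, 0, 0, 1], [60, 0, 0, 0, 1]])

```text
time: 13.45
ee_pos: [0.4953, -0.1345, 0.1838]
ee_rot: [-3.125, -0.074, -0.016]
wrist_force: [0.7, -0.4, -0.0]
finger_gap: 0.69
```

```bash
python3 d.py .491 -.173 .19 -60
```

```text
t 13.45 pos [ 0.4953 -0.1345  0.1838] ang 2.7 tilt [ 0.01   0.016 -1.   ] F [ 0.7 -0.4 -0. ] gap 60.1 units [-0.3   1.91 -0.34] turn 7.3 q7 0.3
```

Request:
apply_moves(steps=[[60, -0.1, 0.9, -0.2, 0], [60, -0.1, 0.9, -0.1, 0], [60, 0, 0, 0, 0.9], [60, 0, 0, 0, 0.9], [60, 0, 0, 0, 0.9]])

```text
time: 13.95
ee_pos: [0.4881, -0.1757, 0.1868]
ee_rot: [-3.069, 0.588, -0.003]
wrist_force: [-0.2, 0.4, 0.1]
finger_gap: 0.69
```

Request:
apply_moves(steps=[[60, 0, 0, 0, 0.9], [60, 0, 0, 0, 0.9], [60, 0, 0, 0, 0.9], [60, 0, 0, 0, 0.9], [60, 0, 0, 0, 0.9]])

```text
time: 14.45
ee_pos: [0.4831, -0.1795, 0.1841]
ee_rot: [-2.676, 1.618, 0.013]
wrist_force: [1.2, -0.2, -0.6]
finger_gap: 0.686
```

```bash
python3 d.py .491 -.173 .19 -60;  python3 -c "
from h import *
for n in ['side','wrist','top']:
    c=viewer.read_camera(n);cv2.imwrite(f'pics/{n}9.png',c['image']);print(n,proj(c,[.491,-.173,.13]))
    if n=='side': crop(c['image'],240,130,130,180,3.3,'pics/s9c.png')"; python3 d.py .491 -.173 .19 -60
```

```text
t 14.45 pos [ 0.4831 -0.1795  0.1841] ang -62.3 tilt [ 0.     0.017 -1.   ] F [ 1.2 -0.2 -0.6] gap 59.7 units [-0.11 -0.5  -0.29] turn -0.27 q7 -0.73
side [294.036402   240.79031444]
wrist [275.94710738 219.49177672]
top [352.16865214 240.02747869]
t 14.6 pos [ 0.4834 -0.1794  0.1843] ang -61.8 tilt [ 0.001  0.017 -1.   ] F [ 0.4 -0.3 -0.7] gap 60.0 units [-0.11 -0.49 -0.28] turn -0.21 q7 -0.72
```

View pics/wrist9.png

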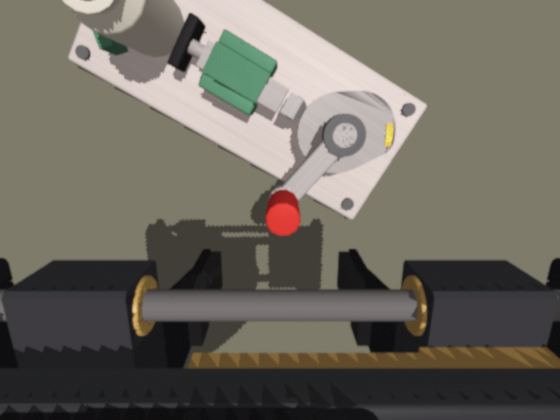

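View pics/s9c.png

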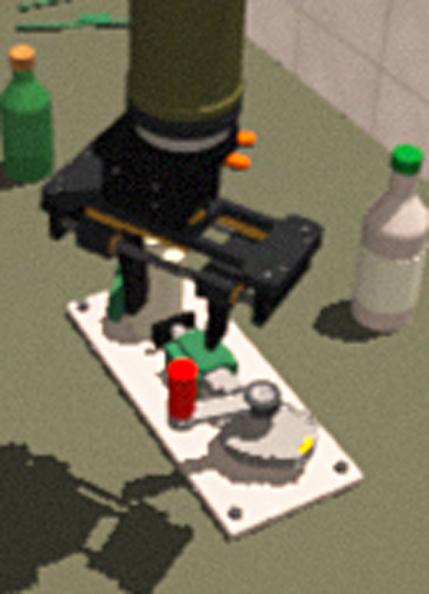

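View pics/top9.png

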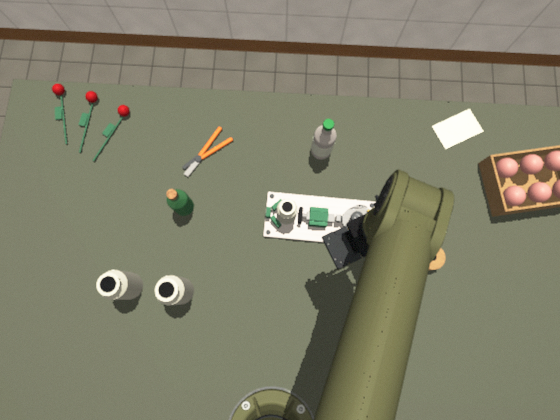

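The top view shows the vase standing in the vee at (287,210). The wrist view shows the red grip at (284,212), the shaft cap at (345,135) and the yellow strip at (389,134).

```bash
cat >> h.py <<'E'
def wristmeas(name=None):
    c=viewer.read_camera("wrist"); im=c["image"]; hs=cv2.cvtColor(im,cv2.COLOR_BGR2HSV)
    if name: cv2.imwrite(name,im)
    red=((hs[...,0]<8)|(hs[...,0]>172))&(hs[...,1]>150)&(hs[...,2]>70)
    bs=blobs(red,60)
    if bs:
        b=max(bs,key=lambda b:b[0][4]); g=onz(c,*b[1],.106)[:2]; r=g-SH[:2]
        print("grip",g.round(4),"r",np.hypot(*r).round(4),"th",np.degrees(np.arctan2(r[1],r[0])).round(1),b)
    ye=(abs(hs[...,0].astype(int)-27)<7)&(hs[...,1]>110)&(hs[...,2]>90)
    m=[b for b in blobs(ye,10)]
    for b in m:
        y=onz(c,*b[1],.045)[:2]; r=y-SH[:2]
        if .02<np.hypot(*r)<.07: print("yel",y.round(4),"r",np.hypot(*r).round(4),"deg",np.degrees(np.arctan2(r[1],r[0])).round(1),b)
    return c
E
python3 - <<'E'
from h import *
c=wristmeas(); print("shaft cap",onz(c,344.5,134.5,.085))
E
```

```text
grip [ 0.4907 -0.1779] r 0.0706 th 167.7 ([266, 191, 34, 46, 1253], [282.8, 214.2])
yel [ 0.5804 -0.234 ] r 0.0459 deg -63.1 ([386, 126, 8, 23, 145], [389.7, 136.7])
shaft cap [ 0.56197657 -0.19188242  0.085     ]
```

```bash
python3 d.py .491 -.176 .14 -60
```

```text
t 14.65 pos [ 0.4836 -0.1792  0.1844] ang -61.8 tilt [ 0.001  0.017 -1.   ] F [0.2 0.1 0.2] gap 60.1 units [ 0.07 -0.38  2.22] turn -0.21 q7 -0.72
```

Request:
apply_moves(steps=[[60, 0.1, -0.4, 0, -0.2], [60, 0, 0, 0.6, 0], [60, 0, 0, 0.6, 0], [60, 0, 0, 0.5, 0], [60, 0, 0, 0, 0]])

```text
time: 15.15
ee_pos: [0.4896, -0.177, 0.1463]
ee_rot: [-2.713, 1.555, 0.016]
wrist_force: [0.7, 1.0, 0.9]
finger_gap: 0.69
```

```bash
python3 -c "
from h import *
wristmeas('pics/w10.png')"; python3 d.py .491 -.176 .091 -60
```

```text
grip [ 0.4906 -0.1783] r 0.0707 th 168.0 ([262, 212, 40, 57, 1871], [281.7, 240.7])
yel [ 0.5804 -0.2341] r 0.0461 deg -63.3 ([400, 141, 11, 25, 188], [405.2, 152.8])
t 15.2 pos [ 0.4899 -0.1772  0.1469] ang -59.6 tilt [-0.001  0.017 -1.   ] F [ 1.1  0.6 -0.6] gap 60.0 units [ 0.02 -0.06  2.8 ] turn 0.04 q7 -0.67
```

View pics/w10.png

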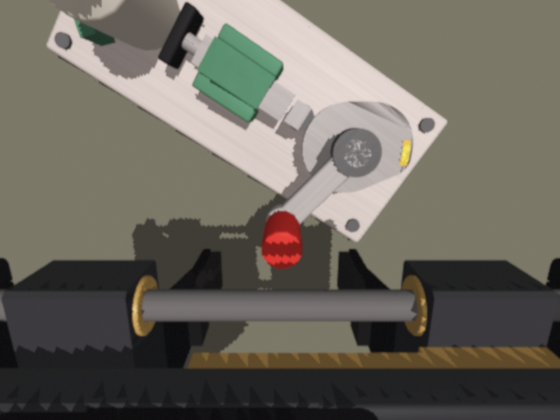

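The grip at column 282 is centred between the fingers, which are centred at about 280. Descending around it.

Request:
apply_moves(steps=[[60, 0, 0, 0.6, 0], [60, 0, 0, 0.6, 0], [60, 0, 0, 0.6, 0], [60, 0, 0, 0.5, 0], [60, 0, 0, 0, 0]])

```text
time: 15.7
ee_pos: [0.4896, -0.1764, 0.0968]
ee_rot: [-2.713, 1.555, 0.015]
wrist_force: [-0.7, -0.8, -0.0]
finger_gap: 0.684
```

```bash
python3 d.py .491 -.177 .092 -60
```

```text
t 15.7 pos [ 0.4896 -0.1764  0.0968] ang -59.6 tilt [-0.001  0.017 -1.   ] F [-0.7 -0.8 -0. ] gap 59.5 units [ 0.06 -0.04  0.24] turn 0.04 q7 -0.64
```

Request:
apply_moves(steps=[[60, 0.04, 0, 0.2, 0], [15, 0, 0, 0, 0], [15, 0, 0, 0, 0], [15, 0, 0, 0, 0], [15, 0, 0, 0, 0]], squeeze=7)

```text
time: 16.2
ee_pos: [0.491, -0.1774, 0.0932]
ee_rot: [-2.713, 1.555, 0.012]
wrist_force: [0.3, 0.8, 0.2]
finger_gap: 0.413
```

Request:
apply_moves(steps=[[15, 0, 0, 0, 0], [15, 0, 0, 0, 0]])

```text
time: 16.4
ee_pos: [0.4911, -0.1773, 0.0937]
ee_rot: [-2.713, 1.554, 0.012]
wrist_force: [-0.2, 0.1, -0.1]
finger_gap: 0.274
```

```bash
python3 -c "
from h import *
wristmeas('pics/w11.png')"; python3 d.py .491 -.177 .092 -60
```

```text
grip [ 0.4967 -0.1749] r 0.0656 th 164.0 ([252, 240, 54, 50, 2145], [278.9, 266.9])
yel [ 0.5806 -0.2342] r 0.0462 deg -63.1 ([425, 148, 14, 31, 294], [432.3, 162.8])
t 16.45 pos [ 0.491  -0.1773  0.0936] ang -59.6 tilt [ 0.001  0.017 -1.   ] F [-1.   0.9  1.4] gap 24.1 units [-0.01 -0.01  0.08] turn 0.04 q7 -0.63
```

View pics/w11.png

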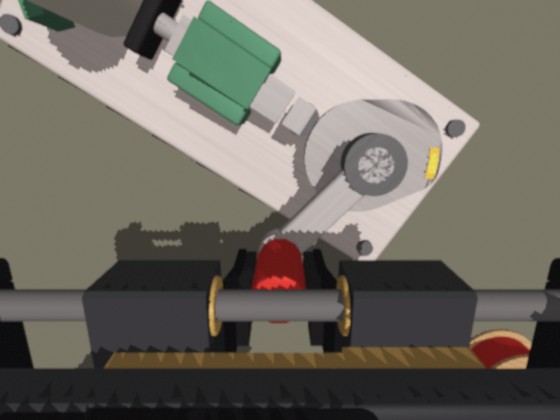

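The grip is held, with the gap at 24.1 mm. The strip is at -64° and the roller sits at +88°, so about 2.65 rad of turning is expected. I'll write a small planner for the arc steps.

```bash
cat > arc.py <<'E'
import sys
from h import *
C=np.array([.5605,-.1925]); RAD=.0705
dth=float(sys.argv[1]); n=int(sys.argv[2]); zt=float(sys.argv[3]) if len(sys.argv)>3 else .0935
o=robot.get_obs(); R=cv2.Rodrigues(o["ee_rot"])[0]; p=o["ee_pos"].copy()
# grasp point
ang=np.degrees(np.arctan2(R[1,0],R[0,0])); r=p[:2]-C; th=np.degrees(np.arctan2(r[1],r[0]))%360
print("t",round(o["time"],2),"th",round(th,1),"r",np.hypot(*r).round(4),"ang",round(ang,1),"z",p[2].round(4),"tilt",R[:,2].round(3),"F",o["wrist_force"].round(1),
 "Ftan",round(float(o["wrist_force"][:2]@[-np.sin(np.radians(th)),np.cos(np.radians(th))]),1),"Frad",round(float(o["wrist_force"][:2]@[np.cos(np.radians(th)),np.sin(np.radians(th))]),1),"gap",round(87*o["finger_gap"],1))
for i in range(n):
    th2=th+np.degrees(dth); q=C+RAD*np.array([np.cos(np.radians(th2)),np.sin(np.radians(th2))])
    v=np.array([*(q-p[:2]),(zt-p[2]) if i==0 else 0.]); u=R.T@v/.02
    at=max(-60,(th2+90-360)); at=min(at,60); tu=np.clip(-np.radians(at-ang)/.15,-1,1) 
    print([15]+[round(float(x),2) for x in (*u,tu)])
    a=-tu*.15; ang+=np.degrees(a); Rz=cv2.Rodrigues(np.array([0,0,a]))[0]; R=Rz@R; p=np.array([*q,zt]); th=th2
E
python3 arc.py 0.12 5
```

```text
t 16.45 th 167.7 r 0.0711 ang -59.6 z 0.0936 tilt [ 0.001  0.017 -1.   ] F [-1.   0.9  1.4] Ftan -0.7 Frad 1.2 gap 24.1
[15, 0.35, 0.25, -0.0, 0.04]
[15, 0.36, 0.22, -0.01, -0.0]
[15, 0.38, 0.18, -0.01, -0.0]
[15, 0.4, 0.13, -0.01, -0.0]
[15, 0.41, 0.08, -0.01, -0.0]
```

Request:
apply_moves(steps=[[15, 0.35, 0.25, 0, 0], [15, 0.36, 0.22, 0, 0], [15, 0.38, 0.18, 0, 0]])

```text
time: 16.75
ee_pos: [0.4893, -0.2002, 0.0935]
ee_rot: [-2.713, 1.548, 0.022]
wrist_force: [-3.8, 2.2, 5.1]
finger_gap: 0.276
```

```bash
python3 -c "
from h import *
wristmeas('pics/w12.png')"; python3 arc.py .12 5
```

```text
grip [ 0.4949 -0.1976] r 0.0649 th -175.9 ([251, 239, 54, 51, 2144], [278.7, 266.9])
yel [ 0.5923 -0.2256] r 0.0461 deg -44.9 ([398, 100, 14, 34, 321], [404.9, 116.8])
t 16.8 th 188.1 r 0.0717 ang -59.5 z 0.0936 tilt [-0.002  0.02  -1.   ] F [-2.  -1.   0.7] Ftan 0.7 Frad 2.1 gap 23.9
[15, 0.42, 0.08, -0.01, 0.06]
[15, 0.41, 0.08, -0.01, -0.0]
[15, 0.42, 0.03, -0.01, -0.0]
[15, 0.42, -0.02, -0.01, -0.65]
[15, 0.42, -0.03, -0.01, -0.8]
```

View pics/w12.png

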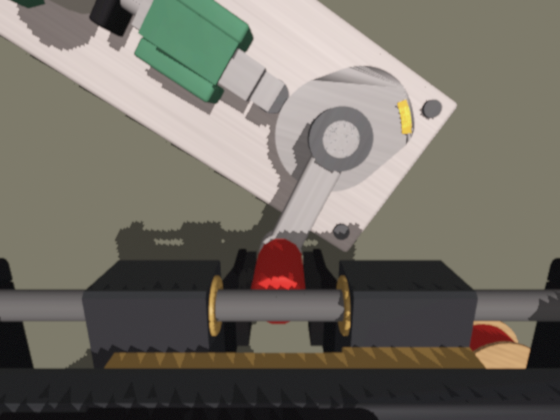

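Turning works: the strip moved from -63° to -45°. Continuing.

Request:
apply_moves(steps=[[15, 0.42, 0.08, 0, 0], [15, 0.41, 0.07, 0, 0], [15, 0.42, 0.03, 0, 0], [15, 0.42, -0.02, 0, -0.6]])

```text
time: 17.2
ee_pos: [0.503, -0.2359, 0.0934]
ee_rot: [-2.78, 1.427, 0.021]
wrist_force: [-1.4, 1.7, 4.3]
finger_gap: 0.273
```

```bash
python3 -c "
from h import *
wristmeas('pics/w13.png')"; python3 arc.py .12 5
```

```text
grip [ 0.5083 -0.2329] r 0.065 th -142.2 ([252, 240, 53, 49, 2117], [278.8, 266.9])
yel [ 0.604  -0.2041] r 0.0457 deg -14.0 ([323, 57, 27, 31, 337], [336.8, 71.8])
t 17.25 th 218.4 r 0.0721 ang -54.1 z 0.0935 tilt [-0.003  0.019 -1.   ] F [ 0.  -0.4  0.7] Ftan 0.3 Frad 0.2 gap 23.7
[15, 0.42, -0.12, -0.01, -1.0]
[15, 0.42, -0.03, -0.01, -0.89]
[15, 0.42, -0.03, -0.01, -0.8]
[15, 0.42, -0.03, -0.01, -0.8]
[15, 0.42, -0.03, -0.01, -0.8]
```

Request:
apply_moves(steps=[[15, 0.42, -0.1, 0, -0.9], [15, 0.42, -0.04, 0, -0.9], [15, 0.42, -0.03, 0, -0.8]])

```text
time: 17.55
ee_pos: [0.5226, -0.254, 0.0932]
ee_rot: [-3.008, 0.842, 0.019]
wrist_force: [-7.6, 4.3, 8.9]
finger_gap: 0.275
```

```bash
python3 -c "
from h import *
wristmeas('pics/w14.png')"; python3 arc.py .12 5
```

```text
grip [ 0.526  -0.2493] r 0.0656 th -120.9 ([251, 240, 54, 50, 2123], [278.4, 267.0])
yel [ 0.6047 -0.1878] r 0.0453 deg 6.6 ([328, 59, 26, 32, 338], [341.1, 74.5])
t 17.6 th 239.4 r 0.0722 ang -31.0 z 0.0933 tilt [-0.006  0.019 -1.   ] F [-4.3  1.8  6.2] Ftan -4.6 Frad 0.6 gap 24.2
[15, 0.42, -0.11, -0.02, -0.85]
[15, 0.42, -0.03, -0.01, -0.8]
[15, 0.42, -0.03, -0.01, -0.8]
[15, 0.42, -0.03, -0.01, -0.8]
[15, 0.42, -0.03, -0.01, -0.8]
```

View pics/w14.png

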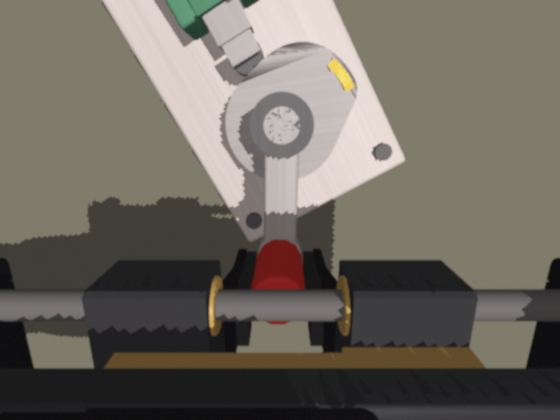

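Request:
apply_moves(steps=[[15, 0.45, -0.1, -0.03, -0.85], [15, 0.45, -0.04, -0.02, -0.8], [15, 0.45, -0.04, -0.02, -0.8]])

```text
time: 17.9
ee_pos: [0.541, -0.2618, 0.0929]
ee_rot: [-3.106, 0.26, 0.044]
wrist_force: [-10.7, 2.5, 11.1]
finger_gap: 0.282
```

```bash
python3 -c "
from h import *
wristmeas('pics/w15.png')"; python3 arc.py .12 5
```

```text
grip [ 0.5422 -0.2567] r 0.066 th -105.4 ([250, 241, 54, 49, 2096], [278.1, 267.5])
yel [ 0.6014 -0.176 ] r 0.045 deg 22.2 ([347, 67, 24, 33, 330], [358.7, 83.0])
t 17.95 th 255.4 r 0.072 ang -9.2 z 0.0929 tilt [-0.025  0.025 -0.999] F [-8.4  2.1  7.1] Ftan -8.6 Frad 0.1 gap 23.7
[15, 0.43, -0.06, -0.04, -0.17]
[15, 0.42, -0.03, -0.01, -0.8]
[15, 0.42, -0.03, -0.01, -0.8]
[15, 0.42, -0.03, -0.01, -0.8]
[15, 0.42, -0.03, -0.01, -0.8]
```

Request:
apply_moves(steps=[[15, 0.5, -0.06, -0.08, -0.3], [15, 0.5, -0.04, -0.04, -0.8], [15, 0.5, -0.04, -0.04, -0.8]])

```text
time: 18.25
ee_pos: [0.5589, -0.2654, 0.0925]
ee_rot: [-3.102, -0.191, 0.078]
wrist_force: [-11.7, 0.4, 9.3]
finger_gap: 0.283
```

```bash
python3 -c "
from h import *
wristmeas('pics/w16.png')"; python3 arc.py .12 5
```

```text
grip [ 0.5586 -0.2601] r 0.0671 th -90.9 ([250, 240, 54, 50, 2131], [278.0, 267.1])
yel [ 0.5955 -0.1661] r 0.0447 deg 36.9 ([354, 69, 23, 33, 333], [365.8, 85.1])
t 18.3 th 270.0 r 0.073 ang 7.4 z 0.0925 tilt [-0.051  0.028 -0.998] F [-9.5 -0.2  7. ] Ftan -9.5 Frad 0.2 gap 24.8
[15, 0.43, -0.1, -0.07, 0.07]
[15, 0.42, -0.03, -0.02, -0.8]
[15, 0.42, -0.03, -0.02, -0.8]
[15, 0.42, -0.03, -0.02, -0.8]
[15, 0.42, -0.03, -0.02, -0.8]
```

View pics/w16.png

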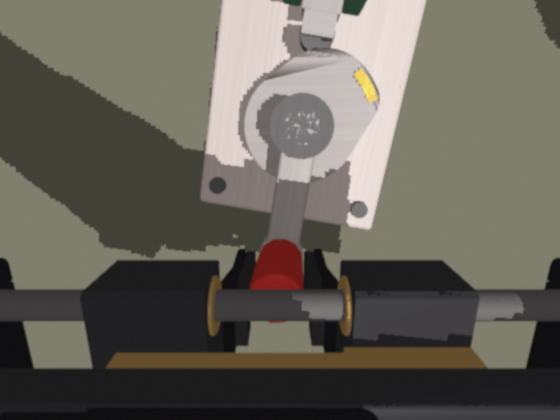

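Request:
apply_moves(steps=[[15, 0.55, -0.1, -0.08, 0], [15, 0.55, -0.04, -0.05, -0.8], [15, 0.55, -0.04, -0.05, -0.8]])

```text
time: 18.6
ee_pos: [0.578, -0.2651, 0.0923]
ee_rot: [-3.05, -0.559, 0.113]
wrist_force: [-10.8, -0.9, 8.4]
finger_gap: 0.284
```

```bash
python3 -c "
from h import *
wristmeas('pics/w17.png')"; python3 arc.py .12 5
```

```text
grip [ 0.5766 -0.2596] r 0.0687 th -75.7 ([249, 236, 55, 54, 2353], [278.5, 265.9])
yel [ 0.5871 -0.1581] r 0.0444 deg 51.9 ([352, 65, 24, 33, 334], [363.9, 81.2])
t 18.65 th 285.2 r 0.0747 ang 21.2 z 0.0923 tilt [-0.076  0.024 -0.997] F [-6.5 -2.5  4.6] Ftan -6.9 Frad 0.8 gap 25.0
[15, 0.44, -0.2, -0.08, -0.1]
[15, 0.42, -0.03, -0.02, -0.8]
[15, 0.42, -0.03, -0.02, -0.8]
[15, 0.42, -0.03, -0.02, -0.8]
[15, 0.42, -0.03, -0.02, -0.8]
```

View pics/w17.png

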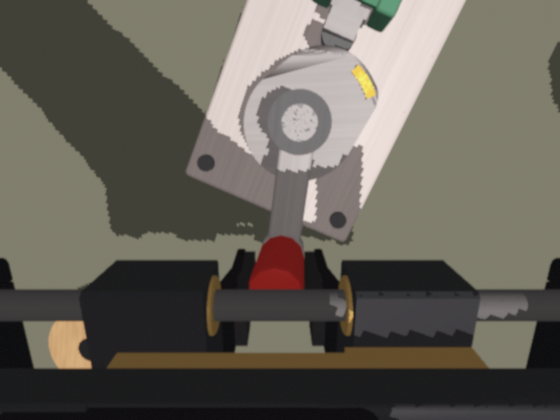

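Request:
apply_moves(steps=[[15, 0.55, -0.08, -0.06, -0.2], [15, 0.55, -0.04, -0.05, -0.8], [15, 0.55, -0.04, -0.05, -0.8]])

```text
time: 18.95
ee_pos: [0.5994, -0.2565, 0.0922]
ee_rot: [-2.937, -0.963, 0.129]
wrist_force: [-6.1, -0.1, 5.6]
finger_gap: 0.289
```

```bash
python3 -c "
from h import *
wristmeas('pics/w18.png')"; python3 arc.py .12 5
```

```text
grip [ 0.5967 -0.2518] r 0.0695 th -57.8 ([249, 236, 56, 54, 2403], [279.0, 265.8])
yel [ 0.5746 -0.1518] r 0.0438 deg 70.2 ([344, 64, 25, 32, 329], [356.2, 79.4])
t 19.0 th 303.4 r 0.0748 ang 36.8 z 0.0922 tilt [-0.091  0.02  -0.996] F [-2.5  0.1  2.9] Ftan -2.1 Frad -1.5 gap 24.5
[15, 0.43, -0.22, -0.08, -0.4]
[15, 0.42, -0.03, -0.02, -0.8]
[15, 0.42, -0.03, -0.02, -0.8]
[15, 0.42, -0.03, -0.02, -0.7]
[15, 0.42, -0.03, -0.02, -0.0]
```

View pics/w18.png

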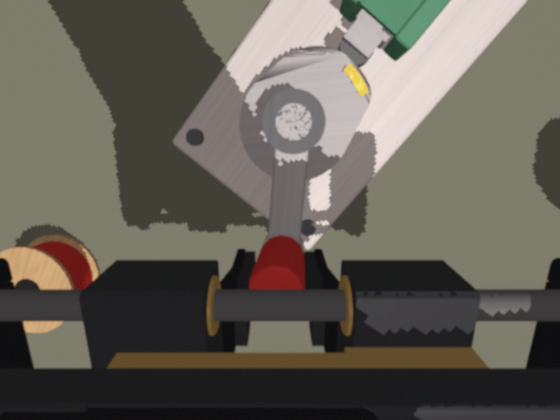

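The strip is at 70° with about 17° to go, and the resistance is easing. Smaller steps now.

Request:
apply_moves(steps=[[15, 0.4, -0.1, -0.05, -0.6], [15, 0.4, -0.04, -0.03, -0.6]])

```text
time: 19.2
ee_pos: [0.6105, -0.2479, 0.0921]
ee_rot: [-2.833, -1.23, 0.125]
wrist_force: [-4.3, -0.8, 5.2]
finger_gap: 0.28
```

```bash
python3 -c "
from h import *
c=wristmeas('pics/w19.png'); crop(c['image'],180,0,220,165,3.5,'pics/w19c.png')"; python3 arc.py .08 3
```

```text
grip [ 0.607  -0.2441] r 0.0696 th -47.2 ([249, 237, 57, 53, 2380], [279.2, 266.1])
yel [ 0.5664 -0.1499] r 0.0436 deg 81.2 ([342, 65, 25, 32, 330], [354.2, 80.3])
t 19.25 th 313.3 r 0.0745 ang 47.3 z 0.0921 tilt [-0.093  0.015 -0.996] F [-0.7 -1.5  2.3] Ftan -1.5 Frad 0.6 gap 24.4
[15, 0.29, -0.2, -0.07, -0.07]
[15, 0.28, -0.01, -0.01, -0.53]
[15, 0.28, -0.01, -0.01, -0.53]
```

View pics/w19c.png

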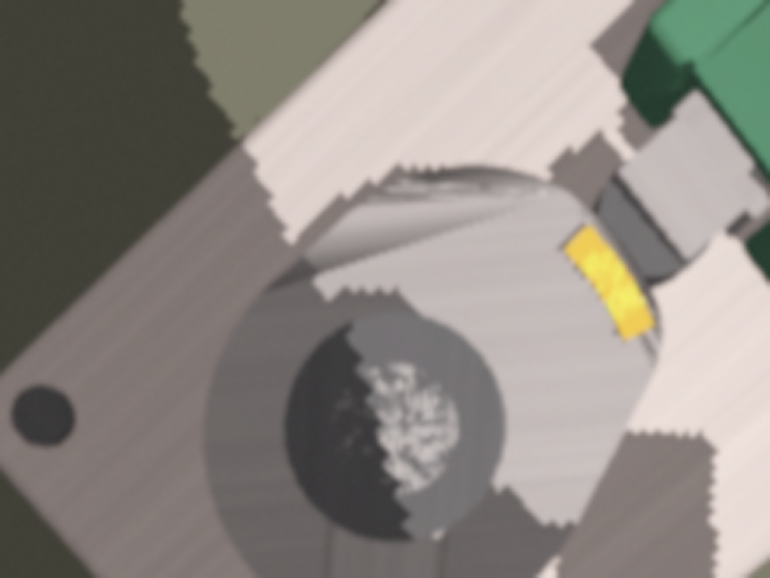

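Run:
```python
from h import *
c=viewer.read_camera("wrist")
for z in(.03,.035,.04,.045): print(z,onz(c,180+635/3.5,235/3.5,z).round(4),"yel ends",onz(c,180+585/3.5,240/3.5,z).round(4),onz(c,180+640/3.5,335/3.5,z).round(4))
for l in(.05,.06,.07,.1): print(l,proj(c,fw(0,l,.04)).round(1), ((proj(c,fw(0,l,.04))-[180,0])*3.5).round(0))
print(((proj(c,fw(0,0,.079))-[180,0])*3.5).round(0))
```

```text
0.03 [ 0.5639 -0.1371  0.03  ] yel ends [ 0.5585 -0.1441  0.03  ] [ 0.5776 -0.1474  0.03  ]
0.035 [ 0.5641 -0.1384  0.035 ] yel ends [ 0.5588 -0.1453  0.035 ] [ 0.5775 -0.1485  0.035 ]
0.04 [ 0.5643 -0.1398  0.04  ] yel ends [ 0.559  -0.1464  0.04  ] [ 0.5774 -0.1496  0.04  ]
0.045 [ 0.5644 -0.1411  0.045 ] yel ends [ 0.5593 -0.1476  0.045 ] [ 0.5772 -0.1507  0.045 ]
0.05 [354.3  67.8] [610. 237.]
0.06 [367.7  56. ] [657. 196.]
0.07 [381.3  44. ] [705. 154.]
0.1 [423.5   6.8] [852.  24.]
[382. 418.]
```

The roller is already over the strip, about 5° short of its middle. One small step more.

Request:
apply_moves(steps=[[15, 0.28, -0.05, -0.02, -0.5], [15, 0, 0, 0, 0]])

```text
time: 19.5
ee_pos: [0.6146, -0.2438, 0.0921]
ee_rot: [-2.789, -1.324, 0.119]
wrist_force: [-0.4, 2.6, 3.4]
finger_gap: 0.281
```

```bash
python3 -c "
from h import *
c=wristmeas('pics/w20.png'); crop(c['image'],180,0,220,165,3.5,'pics/w20c.png')"; python3 arc.py .08 3
```

```text
grip [ 0.611  -0.2401] r 0.0696 th -42.6 ([250, 237, 57, 53, 2374], [279.8, 266.2])
yel [ 0.5628 -0.1496] r 0.0435 deg 86.0 ([339, 65, 25, 31, 319], [351.5, 79.5])
t 19.55 th 316.6 r 0.0745 ang 50.8 z 0.0921 tilt [-0.092  0.015 -0.996] F [-0.2  1.1  2.1] Ftan 0.6 Frad -0.9 gap 24.9
[15, 0.29, -0.2, -0.07, -0.04]
[15, 0.28, -0.01, -0.01, -0.53]
[15, 0.28, -0.01, -0.01, -0.49]
```

View pics/w20c.png

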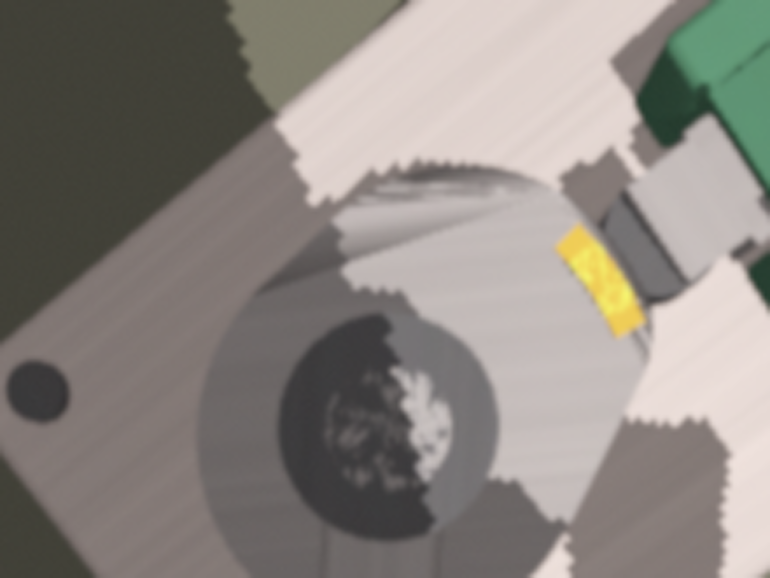

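The strip centre is now opposite the roller (86.0° against 87.8°) and the tangential force is close to zero, so the follower is in the dwell. Releasing slowly.

Request:
apply_moves(steps=[[28, 0, 0, 0, 0], [34, 0, 0, 0, 0], [42, 0, 0, 0, 0], [50, 0, 0, 0, 0], [50, 0, 0, 0, 0]])

```text
time: 20.05
ee_pos: [0.6153, -0.2434, 0.0907]
ee_rot: [-2.795, -1.313, 0.117]
wrist_force: [-0.2, 0.6, 0.2]
finger_gap: 0.544
```

```bash
python3 -c "
from h import *
c=wristmeas('pics/w21.png')"; python3 arc.py .08 1
```

```text
grip [ 0.6108 -0.2399] r 0.0693 th -42.6 ([249, 237, 55, 53, 2310], [277.9, 266.0])
yel [ 0.5629 -0.1496] r 0.0435 deg 85.8 ([337, 63, 25, 31, 326], [349.3, 78.0])
t 20.1 th 317.1 r 0.0748 ang 50.4 z 0.0907 tilt [-0.09   0.015 -0.996] F [-0.3  0.1 -0. ] Ftan -0.2 Frad -0.3 gap 48.2
[15, 0.29, -0.22, -0.14, -0.15]
```

View pics/w21.png

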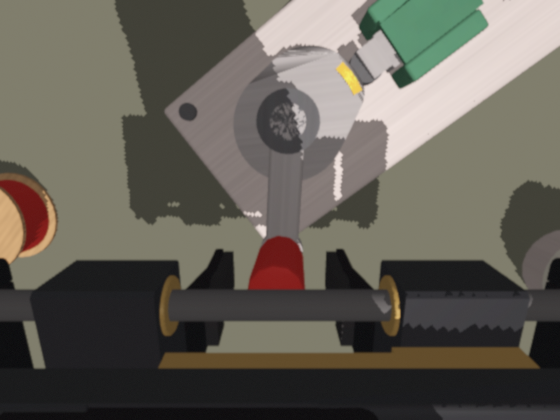

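The grip is released and the crank has stayed (strip at 85.8°). Computing a vertical retreat.

```bash
python3 d.py .6153 -.2434 .18
```

```text
t 20.1 pos [ 0.6153 -0.2433  0.0907] ang 50.4 tilt [-0.09   0.015 -0.996] F [-0.3  0.1 -0. ] gap 48.2 units [-0.21 -0.35 -4.45] turn None q7 1.29
```

Request:
apply_moves(steps=[[50, -0.02, -0.04, -0.5, 0], [50, -0.03, -0.04, -0.5, 0], [50, -0.03, -0.04, -0.5, 0], [50, -0.03, -0.04, -0.6, 0], [50, -0.03, -0.05, -0.8, 0]])

```text
time: 20.6
ee_pos: [0.6147, -0.2434, 0.152]
ee_rot: [-2.793, -1.312, 0.119]
wrist_force: [-0.1, -0.3, 0.3]
finger_gap: 0.574
```

```bash
python3 -c "
from h import *
c=wristmeas('pics/w22.png')"; python3 d.py .6153 -.2434 .25
```

```text
grip [ 0.6143 -0.243 ] r 0.074 th -42.5 ([263, 215, 39, 51, 1567], [283.2, 240.7])
yel [ 0.563  -0.1498] r 0.0434 deg 85.6 ([328, 83, 19, 24, 185], [337.4, 94.4])
t 20.65 pos [ 0.6165 -0.2442  0.1559] ang 50.4 tilt [-0.087  0.014 -0.996] F [ 0.9 -0.7  2.4] gap 50.0 units [-0.22 -0.43 -4.68] turn None q7 1.28
```

View pics/w22.png

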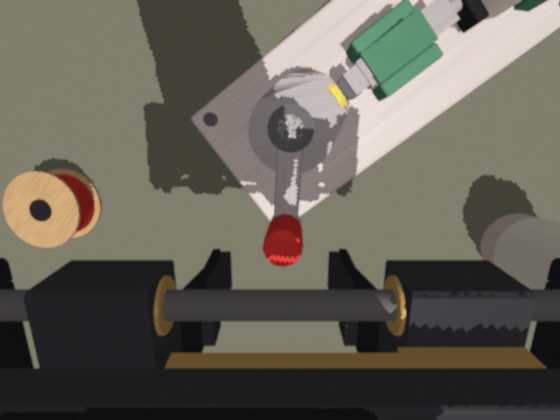

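Clear of the grip. I'll rise further and move toward -y so the fixed cameras can see the clamp.

Request:
apply_moves(steps=[[50, -0.04, -0.09, -0.9, 0], [50, -0.04, -0.09, -0.9, 0], [50, -0.04, -0.09, -0.9, 0], [50, -0.04, -0.09, -0.9, 0], [50, -0.5, 0.5, 0, 0]])

```text
time: 21.15
ee_pos: [0.6184, -0.2557, 0.2356]
ee_rot: [-2.798, -1.32, 0.104]
wrist_force: [0.8, 0.6, -1.2]
finger_gap: 0.572
```

Request:
apply_moves(steps=[[50, -0.9, 0.5, 0, 0], [50, -0.9, 0.5, 0, 0], [50, -0.9, 0.5, 0, 0], [50, -0.9, 0.5, 0, 0], [50, 0, 0, 0, 0]])

```text
time: 21.65
ee_pos: [0.601, -0.347, 0.233]
ee_rot: [-2.804, -1.315, 0.109]
wrist_force: [-0.1, -0.4, 0.5]
finger_gap: 0.58
```

```bash
python3 -c "
from h import *
for n in ['side','top','wrist']:
    c=viewer.read_camera(n)
    if n=='side': crop(c['image'],230,150,140,150,4,'pics/s23c.png')
    if n=='top': cv2.imwrite('pics/t23.png',c['image']);crop(c['image'],250,180,150,80,5,'pics/t23c.png')"; python3 d.py .6 -.24 .25
```

```text
t 21.8 pos [ 0.6036 -0.341   0.2333] ang 50.7 tilt [-0.08   0.013 -0.997] F [ 0.7  0.1 -0.8] gap 49.8 units [ 3.76 -3.4  -0.75] turn None q7 1.43
```

View pics/s23c.png

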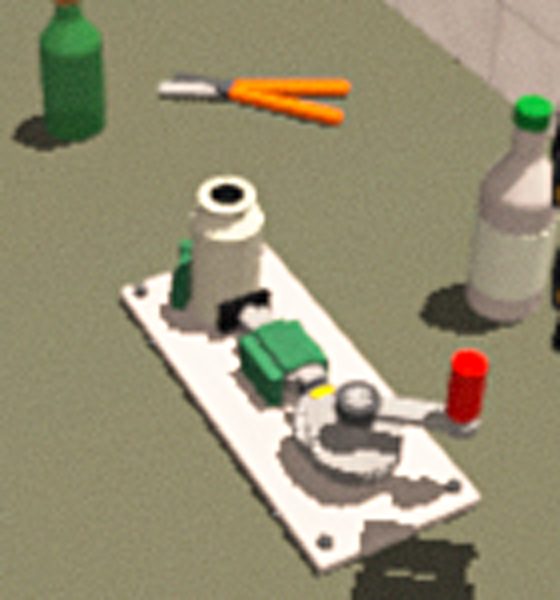

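View pics/t23.png

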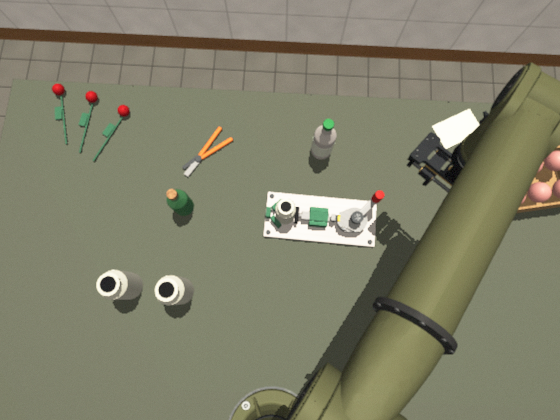

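View pics/t23c.png

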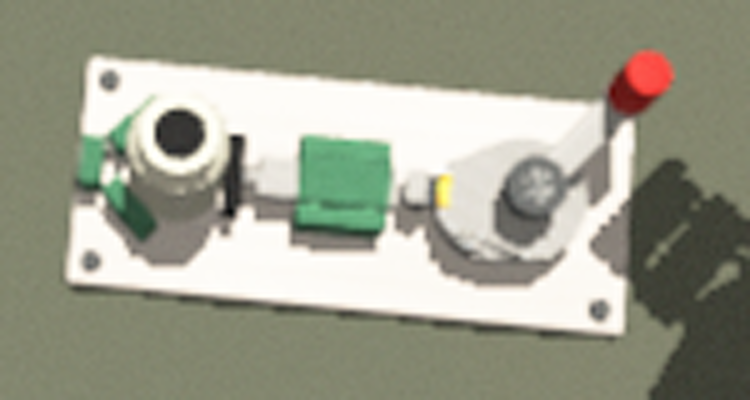

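The top and side views show the vase upright, seated in the vee with the jaw on it. The yellow strip faces the roller, the crank has stayed put, and the other items are undisturbed. I'll hand in.

```bash
python3 -c "
from station import robot
print(robot.close_job())"
```

```text
the job is handed in; nothing more can be done
None
```

I put the smallest white vase upright in the vee and let go. I then turned the crank about 2.6 rad counter-clockwise, squeezing its grip with 7 N, until the yellow dwell strip faced the roller. I handed the job in at about 22 s.

**Last checks:**
- **Clamp:** after I let go, the strip stayed at about 86°, against the roller's 88°, and the force at the grip had fallen to about zero. The top and side pictures show the jaw on the vase, and the vase upright in the vee.
- **Other things on the bench:** what the last pictures show is where it was. The arm hid the ribbon spool in the last top view, but it looked undisturbed in the wrist view just before.
- **Robot:** it ended clear of everything.

**What was off:**
- **Tool tilt:** the tool leaned by about 5° on the cam's rise. The wrist force reached about 16 N in all, of which about 12 N was horizontal.
- **Camera readings:** they differed by a few mm on where the grip was. My first estimate of the roller's offset from the strip, taken from the picture alone, was 2.5°. Casting rays gave about 5°, and I used that.

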